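# Drip blade under the oil tin

## Task

The oil tin drips: tip it back on its rear bottom edge until it leans by itself on the rail of the cupboard behind it and let go, slide the flat drip blade tip first, straight and centred, under its raised front until it comes up against the tin's rear bottom edge, then gently let the tin down so that it stands on the blade. Do not drop, knock or overturn the tin, leave the jars and the cup alone, and let go of everything at the end.

Things in the scene. Friction and masses are not known exactly. Their poses are not given: they have to be found in the camera images.
- cupboard: Small wooden spice cupboard, fixed, 240 mm wide, 130 mm deep, 306 mm high. Its plain closed face looks to its own -x, towards the oil tin; its shelves open to +x. Origin: on the table, middle of the foot of the plain face (plane x = 0 of its frame); y along the face, z up.
- rail (a point): Middle of the front surface of a horizontal wooden rail along the cupboard's face, 129 mm up; the rail is 18 mm proud of the face, 118 to 140 mm above the table, rounded 3 mm. The tin's back can lean on its upper edge.
- tin: Tall loose oil tin, 60 mm deep (x), 64 wide (y), 170 high (z), 0.4 to 0.75 kg, centre of mass about 87 mm up on the middle axis. Origin: centre of the underside; x points to its back (to the cupboard); on the front (-x) a brass tap, 22 mm long, 16 thick, 45 up. It starts upright, back to the cupboard, 60 to 76 mm before the rail.
- tin_handle (a point): Middle of the black grip bar of the handle on top of the tin, at x = -8 mm, z = 198 mm in the tin's frame; the bar is 44 mm long along the tin's x, 16 mm wide (y) and 16 mm high, on a short leg at each end, with 20 mm free below it.
- blade: Flat steel drip blade lying on the table, loose, 0.18 kg: plate 150 mm long (its x), 80 mm wide (y), 4 mm thick, with a raised wooden grip near its rear end. Origin: centre of the plate's underside; x points to the tip (the free front end), z up.
- blade_tip (a point): Middle of the blade's front edge: x = +75 mm, z = 2 mm in the blade's frame.
- blade_grip (a point): Centre of the blade's wooden grip: x = -47 mm, z = 44 mm in the blade's frame; the grip is 56 mm long (x), 18 mm wide (y), 26 mm high (z from 31 to 57 mm), on a narrower steel neck.
- jar_a: Bystander: closed glass jar, 68 mm across, 105 mm high, loose. Origin: centre of its underside.
- jar_b: Bystander: a second closed glass jar of the same size, loose. Origin: centre of its underside.
- cup: Bystander: white ceramic cup, 80 mm across, 80 mm high, loose. Origin: centre of its underside.
- cornice (a point): Middle of the lower front edge of the cupboard's top board, which overhangs the face by 30 mm (290 to 306 mm above the table): an upright gripper has no room there over the leaning tin; come slanting from the tin's front side.
- tin_heel (a point): Middle of the tin's rear bottom edge (x = 30 mm, z = 0 in its frame), about which it tips. It balances there at about 19 degrees and leans stably on the rail at 24 to 31 degrees.
Mind the look-alikes: they are no part of the job. Leave any blue, pink or red look-alike of the blade alone.

How it is judged:
On the way, in this order (a step that is already met when the one before it is completed fails the run):
1. the tin, let go, leans back on the cupboard (angle between tin's own z axis and vertical above 0.36 rad and contact force between tin and cupboard above 0.1 N and contact force between the fingers and tin below 0.1 N), for 0.3 s.
2. the blade's tip lies well under the tin's raised front, more than 42 mm in and centred within 20 mm, while the tin still leans (angle between tin's own z axis and vertical above 0.3 rad and x of blade_tip in the frame of tin between 0.012 and 0.045 m and y of blade_tip in the frame of tin between -0.02 and 0.02 m and angle between the x axis of blade and the x axis of cupboard, either way round below 0.3 rad and height (world z) of blade_tip below 0.014 m), for 0.2 s.
At the end, for the whole second after the job is handed in: The tin stands within 7.5 degrees of upright, its front on the blade; the blade lies flat, its tip over 42 mm under the tin from the front and at most 15 mm out behind, centred within 20 mm, within 17 degrees of straight at the cupboard; both at rest (angle between tin's own z axis and vertical below 0.13 rad and contact force between tin and blade above 0.5 N and linear speed of each of tin, blade below 0.02 m/s and x of blade_tip in the frame of tin between 0.012 and 0.045 m and y of blade_tip in the frame of tin between -0.02 and 0.02 m and angle between the x axis of blade and the x axis of cupboard, either way round below 0.3 rad and height (world z) of blade_tip below 0.014 m); the robot touches nothing.
It fails at once if the tin is dropped or knocked: it turns faster than 2.2 rad/s (angular speed of tin above 2.2 rad/s).
It fails at once if the tin is overturned (tilted more than 45 degrees) (angle between tin's own z axis and vertical above 0.785 rad).
It fails at once if a jar or the cup is moved by more than 30 mm (distance of any of jar_a, jar_b, cup from where it was at the start of the episode above 0.03 m).
It also fails if it takes over 58 s, if anything falls off the work surface, if the arm or the gripper's body presses on something with over 40 N, if the wrist force passes 120 N, or if a joint passes its speed limit or range.

## Robot

A 6-joint arm with a two-finger parallel gripper is mounted at the origin on the work surface. World frame = base frame: x ahead of the robot, y to its left, z up, the work surface at z = 0. Lengths are in m, angles in rad, forces in N, time in s.
With the tool pointing down it reaches from about 0.35 to 0.8 m from the base axis. Payload 7.3 kg.
Tool frame: the origin (TCP) lies between the finger pads; the fingertips stand 14 mm ahead of it and the grasp point (between the pads) lies 5 mm behind it; z points along the fingers, y is the direction in which the jaws open and shut (so a half turn about z gives the same grasp; the last joint's range is limited). The gripper opens to 85 mm and grips with 20 to 120 N. Pads are 22 mm wide; open, the fingers measure 114 mm over their backs; the gripper's body (76 mm by 85 mm) begins 54 mm behind the grasp point. The pads swing forward as they close: fully open they stand 13 mm farther back than shut.
Start: joints at [-1.317, 0.342, 1.524, -0, 1.275, -0.146], TCP at [0.204, -0.484, 0.245] pointing down, gripper open.
Joint ranges: [-2.53, 2.53], [-0.77, 2.02], [0.04, 2.7], [-1, 4.14], [0.28, 2.66], [-3.11, 3.11]. Speed limits (rad/s): [2.57, 2.57, 3.14, 3.14, 3.14, 3.14].

## Interface

Orientations are given as a unit quaternion [x, y, z, w].
In Python, from rig import readout, optics, job gives the robot as it stands.
- The arm moves only by the tool servo_tool, never from a script. Its argument "increments" is text: rows parted by semicolons, each of 7 numbers parted by spaces: the turn, a rotation vector about the tool's x, y, z in degrees, then the shift along the tool's x, y, z in cm, then the finger opening in cm, from 0 to 8.54. A call has 1 to 12 rows; each row is the pose to reach, as a shift and turn from the pose measured when the call began, along the tool's axes at that moment; what a row does not reach only later rows make up. A row lasts 1/10 s, in which the tool goes at most 50 mm and 8.59 degrees, less where a joint would pass 70% of its speed; a pose out of reach is approached as far as the arm can. A call with a gripper value outside its range is refused whole. The fingers move at their own pace and stop on an object; "grip_force" is the grip in N (left out, the last holds). Time passes only in rows, so rows that repeat a pose let the fingers close. It gives the time, the measured TCP pose, the force and the opening at its end, in the units of the state.
- readout.sense(): the state, without advancing time (a new reading comes with each control period).
- optics.capture(name): name is "side" or "top" or "wrist"; returns a dict with "pixels" (480x640x3 uint8, blue, green, red), "range_z" (480x640 float32, m along the optical axis (not along the pixel's ray), 0 where there is no reading), "fov_y" (degrees; the focal length in pixels is half the picture's height over the tangent of half this angle, whatever the lens; pixels are square), "cx", "cy" (the principal point, pixels), "pose" (4x4, takes a point from camera to world coordinates). Camera axes: x right, y up, looking along -z (the intrinsics and any distortion apply to the point x, -y, -z); pixel columns grow to the right and rows downward; lengths in m; the calibration is good to about 2 mm. A picture is of the moment at which its call begins.
- job.finish_job(): hands the job in, once; it reports no verdict.
Trained networks look in the newest picture that a camera, given by its name, has taken for a name from the list of things; names that differ only in an ending like _2 or _b are one class to them, and where a whole thing is asked for, a point or a joint stands for the part that bears it (a point fixed in the world has none). Each returns a list of dicts, best first, with "score" (0 to 1); they miss things now and then, are a little off and sometimes report something else, mostly with a low value. They report only what shows in the picture. A call takes as long as a camera call. They do not tell look-alikes from the thing itself.
- optics.boxes_of(camera, target): "position" ([x, y, z] in m, in the coordinates of the camera as it stood for that picture, good to about 4 mm: the middle of the surface that is visible of it).
- optics.masks_of(camera, target): "pixels" (480x640 bool, what is visible of it).
The state is a dict: "t": time; "qpos": joint angles; "qvel": joint speeds; "joint_torque": joint torques, N m; "tcp_pos": TCP position; "eef_rot": TCP orientation; "ft_force": force on the tool from outside, world axes, zero at the start; "wrist_torque": the same for the moment, N m; "grip_width": finger opening in m.
Only numpy, scipy, OpenCV 4.12 (cv2) and the standard library are available. Lean on these libraries where they do the work, as an engineer would, in place of code of your own. Each camera call takes 0.05 s, during which the arm holds its last target.

## Working session

There is one attempt and no reset: what is moved stays moved. The work goes in short steps, Python scripts to look and compute and a tool call to move; the robot and the scene stay as the last step left them, time stands still between calls to the robot, and variables do not carry over. Pictures are saved under pics/ and viewed, and the job is handed in when it is done.

Besides the shell and the picture viewer there is one more tool, called after "Call:" as name(argument=value, ...), one argument or row to a line, values as JSON. servo_tool: Moves the arm, as the interface text tells. Its arguments: {"type":"object","properties":{"increments":{"type":"string"},"grip_force":{"type":"number"}},"required":["increments"]}

```bash
ls; mkdir -p pics; python3 - <<'E'
from rig import readout, optics, job
import cv2, numpy as np
s=readout.sense(); print(s)
for n in ["side","top","wrist"]:
    c=optics.capture(n); cv2.imwrite(f"pics/{n}0.png",c["pixels"]); print(n,c["fov_y"],c["cx"],c["cy"],np.round(c["pose"],3).tolist(),[k for k in c])
E
```

```text
pics
{'t': 0.0, 'qpos': array([-1.31702109e+00,  3.42747013e-01,  1.52503355e+00,  2.37874855e-05,
        1.27541244e+00, -1.46003429e-01]), 'qvel': array([-7.68259737e-04,  6.07368218e-04,  1.40719611e-03,  4.45220758e-04,
       -2.03989069e-05,  7.64210861e-04]), 'joint_torque': array([-2.63394186e-04, -4.33670318e+01, -2.46010548e+01, -1.87333585e-04,
        7.93984422e-03, -2.39277057e-05]), 'tcp_pos': array([ 0.20426403, -0.48321086,  0.24460757]), 'eef_rot': array([ 9.80088934e-01,  1.98557402e-01, -3.17379351e-05, -7.99626077e-04]), 'ft_force': array([0.19999828, 0.27804446, 0.57050847]), 'wrist_torque': array([ 0.01497188, -0.03339074, -0.01369888]), 'grip_width': 0.08500951228977799}
side 51.01264903068755 310.29968439309573 243.310537512874 [[0.935, 0.219, -0.277, 0.148], [-0.353, 0.623, -0.698, -0.984], [0.02, 0.751, 0.66, 1.063], [0.0, 0.0, 0.0, 1.0]] ['pixels', 'range_z', 'fov_y', 'cx', 'cy', 'pose']
top 53.22042087467342 320.66532276944315 240.33728724413393 [[-0.003, 0.997, -0.083, 0.422], [-1.0, -0.003, -0.002, -0.075], [-0.003, 0.083, 0.997, 1.2], [0.0, 0.0, 0.0, 1.0]] ['pixels', 'range_z', 'fov_y', 'cx', 'cy', 'pose']
wrist 64.37036536576093 319.1384773530338 240.6820938316112 [[0.389, 0.874, 0.29, 0.279], [-0.921, 0.37, 0.121, -0.452], [-0.001, -0.314, 0.949, 0.374], [0.0, 0.0, 0.0, 1.0]] ['pixels', 'range_z', 'fov_y', 'cx', 'cy', 'pose']
```

View pics/side0.png

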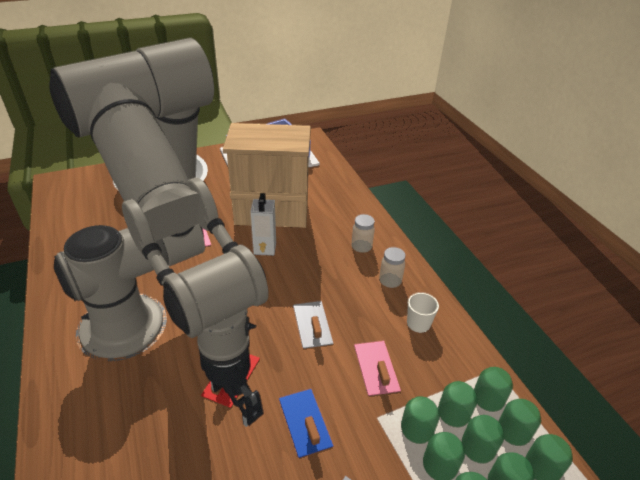

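View pics/top0.png

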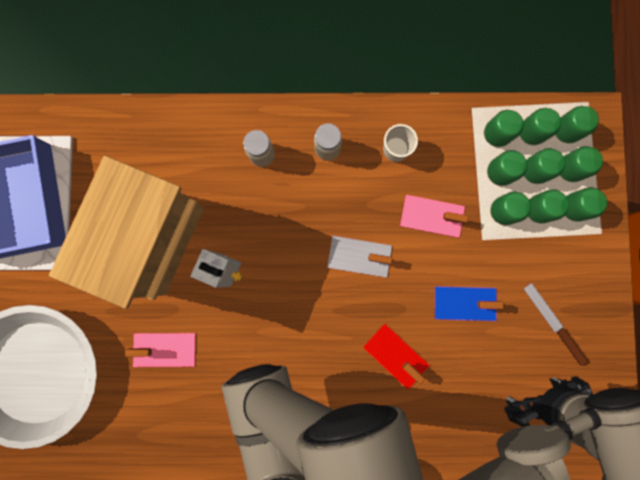

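The top view shows the cupboard at (130,230), the tin at (215,268), and the blade candidates: grey/steel (360,257), pink (433,215), pink (165,350), blue (466,303), red (395,355). The grey one at (360,257) is the steel blade. I'll confirm it in a crop and measure.

```bash
cat > h.py <<'E'
from rig import readout, optics, job
import cv2, numpy as np
from scipy.spatial.transform import Rotation as R
def cloud(c):
    f=240/np.tan(np.radians(c["fov_y"])/2)
    v,u=np.mgrid[0:480,0:640]; z=c["range_z"].astype(float)
    P=np.stack([(u-c["cx"])*z/f,-(v-c["cy"])*z/f,-z],-1)
    T=np.array(c["pose"]); return P@T[:3,:3].T+T[:3,3]
def uv(c,p):
    f=240/np.tan(np.radians(c["fov_y"])/2); T=np.array(c["pose"])
    q=(np.atleast_2d(p)-T[:3,3])@T[:3,:3]
    return np.c_[c["cx"]+f*q[:,0]/-q[:,2], c["cy"]+f*q[:,1]/q[:,2]]
E
python3 - <<'E'
from h import *
for n in ["top","side"]:
    c=optics.capture(n); W=cloud(c); T=np.array(c["pose"])
    np.savez(f"c_{n}.npz",W=W,pix=c["pixels"])
    for t in ["cupboard","rail","tin","tin_handle","blade","blade_grip","blade_tip","jar_a","cup","tin_heel","cornice"]:
        for b in optics.boxes_of(n,t)[:6]:
            p=T[:3,:3]@np.array(b["position"])+T[:3,3]
            print(n,t,round(b["score"],2),np.round(p,3),np.round(uv(c,p)[0]))
    im=c["pixels"]
    if n=="top": cr=im[190:330,40:420]; cv2.imwrite("pics/crop.png",cv2.resize(cr,None,fx=2.1,fy=2.1,interpolation=cv2.INTER_CUBIC))
E
```

```text
top cupboard 0.88 [0.51  0.298 0.309] [122. 234.]
top rail 0.81 [0.506 0.299 0.306] [122. 236.]
top tin 0.6 [0.445 0.157 0.171] [214. 270.]
top tin_handle 0.6 [0.443 0.154 0.172] [215. 271.]
top blade 0.98 [0.253 0.313 0.002] [165. 350.]
top blade 0.93 [ 0.582 -0.356  0.003] [433. 216.]
top blade 0.81 [ 0.363 -0.431  0.003] [465. 304.]
top blade 0.6 [ 0.481 -0.169  0.005] [359. 257.]
top blade 0.57 [ 0.235 -0.256  0.005] [396. 357.]
top blade 0.24 [0.446 0.156 0.168] [215. 269.]
top blade_grip 0.96 [ 0.233 -0.259 -0.   ] [397. 357.]
top blade_grip 0.82 [ 0.578 -0.354  0.002] [433. 218.]
top blade_grip 0.8 [0.258 0.318 0.003] [162. 348.]
top blade_grip 0.58 [ 0.364 -0.43   0.004] [465. 304.]
top blade_grip 0.56 [ 0.48  -0.166  0.   ] [358. 257.]
top blade_tip 0.94 [ 0.359 -0.433  0.002] [466. 306.]
top blade_tip 0.67 [0.254 0.315 0.006] [163. 350.]
top blade_tip 0.61 [ 0.58  -0.355  0.004] [433. 217.]
top blade_tip 0.61 [ 0.234 -0.257  0.004] [396. 357.]
top blade_tip 0.59 [ 0.481 -0.17   0.003] [360. 256.]
top jar_a 0.85 [ 0.749 -0.089  0.105] [327. 140.]
top jar_a 0.74 [0.733 0.078 
[... 757 characters left out ...]
04] [220. 394.]
side blade_grip 0.69 [ 0.473 -0.184  0.001] [310. 328.]
side blade_grip 0.55 [ 0.358 -0.441  0.007] [303. 424.]
side blade_grip 0.53 [0.288 0.268 0.005] [207. 238.]
side blade_tip 0.91 [ 0.476 -0.189  0.003] [312. 329.]
side blade_tip 0.88 [ 0.358 -0.442  0.004] [304. 426.]
side blade_tip 0.65 [ 0.206 -0.3    0.005] [223. 393.]
side blade_tip 0.61 [ 0.573 -0.367  0.004] [375. 371.]
side blade_tip 0.34 [0.509 0.267 0.226] [271. 168.]
side jar_a 0.9 [0.727 0.05  0.07 ] [362. 235.]
side jar_a 0.82 [ 0.746 -0.11   0.073] [392. 267.]
side cup 0.79 [ 0.753 -0.262  0.052] [420. 310.]
side tin_heel 0.66 [0.445 0.136 0.115] [265. 226.]
side cornice 0.87 [0.509 0.271 0.229] [270. 166.]
```

View pics/crop.png

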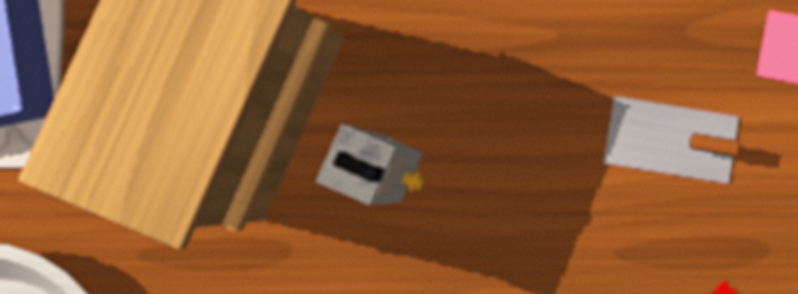

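The crop shows the steel-grey blade, its wooden grip to the right (away from the tin) and its tip facing the tin. It's the only grey one, so it's the target. Now fitting rectangles for exact poses.

```bash
python3 - <<'E'
from h import *
d=np.load("c_top.npz"); W=d["W"]; pix=d["pix"].astype(int)
v,u=np.mgrid[0:480,0:640]
def rect(m,name):
    P=W[m]; r=cv2.minAreaRect(P[:,:2].astype(np.float32)); b=cv2.boxPoints(r)
    print(name,m.sum(),"c",np.round(r[0],4),"size",np.round(r[1],4),"ang",round(r[2],1),"z",np.round(np.percentile(P[:,2],[5,50,95]),4)); print(np.round(b,4).tolist()); return r
z=W[...,2]
cb=(u<210)&(v>140)&(v<320)&(z>.296)&(z<.316); rect(cb,"cup top")
rl=(u<210)&(v>140)&(v<320)&(z>.13)&(z<.15); rect(rl,"rail")
tt=(u>180)&(u<245)&(v>240)&(v<295)&(z>.163)&(z<.178); rect(tt,"tin top")
th=(u>180)&(u<245)&(v>240)&(v<295)&(z>.198)&(z<.215); rect(th,"handle")
tp=(u>225)&(u<245)&(v>265)&(v<290)&(z>.03)&(z<.06); print("tap",tp.sum(),W[tp].mean(0) if tp.any() else 0)
sat=pix.max(-1)-pix.min(-1)
bl=(u>320)&(u<400)&(v>230)&(v<285)&(sat<40)&(z<.02)&(z>-.01); rect(bl,"blade")
bg=(u>320)&(u<420)&(v>230)&(v<285)&(z>.045)&(z<.07); rect(bg,"grip")
print(pix[257,345],pix[200,250],pix[257,300])
d=np.load("c_side.npz"); W=d["W"]; z=W[...,2]; pix=d["pix"].astype(int); sat=pix.max(-1)-pix.min(-1)
rect((u>280)&(u<345)&(v>290)&(v<360)&(sat<40)&(z<.02)&(z>-.01),"blade side")
rect((u>300)&(u<335)&(v>300)&(v<350)&(z<.07)&(z>.045),"grip side")
rect((u>240)&(u<285)&(v>190)&(v<230)&(z<.178)&(z>.163),"tintop side")
rect((u>240)&(u<285)&(v>180)&(v<230)&(z<.215)&(z>.2),"handle side")
f=(u>220)&(u<315)&(v>140)&(v<230)&(z>.15)&(z<.28)&(W[...,1]>.15); P=W[f]; 
p0=np.median(P,0);U,S,V=np.linalg.svd(P-P.mean(0),full_matrices=False);print("face",P.mean(0),V[2],S)
rect((u>220)&(u<315)&(v>120)&(v<230)&(z>.296)&(z<.316),"cuptop side")
E
```

```text
cup top 11342 c [0.5161 0.3149] size [0.1619 0.2503] ang 67.5 z [0.3032 0.306  0.3086]
[[0.3693999946117401, 0.288100004196167], [0.600600004196167, 0.19210000336170197], [0.6626999974250793, 0.3416999876499176], [0.43149998784065247, 0.4377000033855438]]
rail 1178 c [0.4801 0.2289] size [0.0907 0.2398] ang 67.3 z [0.1338 0.1397 0.147 ]
[[0.35199999809265137, 0.23340000212192535], [0.5730999708175659, 0.14079999923706055], [0.6082000136375427, 0.22450000047683716], [0.3869999945163727, 0.31709998846054077]]
tin top 670 c [0.4495 0.1676] size [0.0619 0.0649] ang 66.5 z [0.1668 0.17   0.1731]
[[0.4074000120162964, 0.15219999849796295], [0.4668999910354614, 0.12630000710487366], [0.49160000681877136, 0.18299999833106995], [0.43209999799728394, 0.20890000462532043]]
handle 166 c [0.4463 0.1601] size [0.0434 0.0159] ang 65.7 z [0.2018 0.2057 0.2087]
[[0.4302000105381012, 0.14350000023841858], [0.444599986076355, 0.13699999451637268], [0.4625000059604645, 0.17659999430179596], [0.4480000138282776, 0.18310000002384186]]
tap 107 [0.43251341 0.13468371 0.04997945]
blade 1723 c [ 0.4821 -0.169
[... 1275 characters left out ...]
0.18459999561309814], [0.4327999949455261, 0.20819999277591705]]
handle side 60 c [0.4474 0.1575] size [0.0469 0.016 ] ang 67.3 z [0.2007 0.2048 0.2088]
[[0.4309999942779541, 0.13899999856948853], [0.4456999897956848, 0.13279999792575836], [0.46380001306533813, 0.1761000007390976], [0.4490000009536743, 0.18230000138282776]]
face [0.49593661 0.26002048 0.21001945] [ 0.3154596   0.84667864 -0.42850966] [3.65571863 2.01378977 1.49091072]
cuptop side 2445 c [0.5165 0.3119] size [0.1715 0.2511] ang 66.5 z [0.3006 0.3055 0.3083]
[[0.3671000003814697, 0.2833000123500824], [0.5975000262260437, 0.18330000340938568], [0.6657999753952026, 0.34060001373291016], [0.43549999594688416, 0.4406000077724457]]
```

```bash
cat >> h.py <<'E'
import json,os
A=np.radians(67.0); a=np.array([np.cos(A),np.sin(A),0]); l=np.array([-np.sin(A),np.cos(A),0]); Z=np.array([0,0,1.])
H0=np.array([.4465,.1600,.198])            # handle, upright
HEEL=np.array([.4495,.1676,0])+.030*a
def slant(th,sgn=-1):
    th=np.radians(th); z=np.sin(th)*a-np.cos(th)*Z; y=sgn*l; return np.c_[np.cross(y,z),y,z]
def down(yaw_y): # tool down, jaw axis at yaw
    y=np.array([np.cos(yaw_y),np.sin(yaw_y),0]); z=-Z; return np.c_[np.cross(y,z),y,z]
def cmd(p,Rt,w=None):
    s=readout.sense(); R0=R.from_quat(s["eef_rot"]); p0=np.array(s["tcp_pos"])
    rv=(R0.inv()*R.from_matrix(Rt)).as_rotvec(degrees=True); d=R0.inv().apply(np.array(p)-p0)*100
    print("ROW",*np.round(rv,1),*np.round(d,2),"| norm",round(np.linalg.norm(rv),1),round(np.linalg.norm(d),2))
def log():
    s=readout.sense(); q=list(map(float,s["qpos"]))
    open("log.txt","a").write(json.dumps([q,list(map(float,s["tcp_pos"])),list(map(float,s["eef_rot"]))])+"\n")
    print("t",round(s["t"],2),"q",np.round(q,3),"p",np.round(s["tcp_pos"],4),"f",np.round(s["ft_force"],1),"w",round(s["grip_width"],4))
    return s
E
python3 - <<'E'
from h import *
log()
print(HEEL)
for th in (30,65):
    for sg in (-1,1):
        M=slant(th,sg); cmd(H0-.10*M[:,2]+.005*M[:,2],M)
cmd([.40,-.15,.30],slant(30))
E
```

```text
t 1.35 q [-1.317  0.342  1.524  0.     1.275 -0.146] p [ 0.2044 -0.4836  0.2453] f [ 0.1  0.1 -0.2] w 0.0856
[0.46122193 0.19521515 0.        ]
ROW 11.5 28.5 -43.1 43.94 -46.56 -3.5 | norm 52.9 64.11
ROW 35.4 -14.3 132.1 43.94 -46.56 -3.5 | norm 137.5 64.11
ROW 25.0 61.6 -39.2 41.17 -43.87 0.71 | norm 77.2 60.17
ROW 75.1 -30.4 117.9 41.17 -43.87 0.71 | norm 143.1 60.17
ROW 11.5 28.5 -43.1 31.0 -23.11 -5.47 | norm 52.9 39.06
```

Call:
servo_tool(
  increments="11.5 28.5 -43 31 -23 -5.5 6;11.5 28.5 -43 31 -23 -5.5 6;11.5 28.5 -43 31 -23 -5.5 6;11.5 28.5 -43 31 -23 -5.5 6;11.5 28.5 -43 31 -23 -5.5 6;11.5 28.5 -43 31 -23 -5.5 6;11.5 28.5 -43 31 -23 -5.5 6;11.5 28.5 -43 31 -23 -5.5 6;11.5 28.5 -43 31 -23 -5.5 6;11.5 28.5 -43 31 -23 -5.5 6",
)

```text
t: 2.35
tcp_pos: [0.4005, -0.1506, 0.3004]
eef_rot: [0.805, 0.534, 0.216, -0.142]
ft_force: [-0.4, 0.1, -0.0]
grip_width: 0.0599
```

```bash
python3 - <<'E'
from h import *
log()
M=slant(60); cmd(H0-.095*M[:,2],M)
M=slant(60); cmd(H0-.195*M[:,2],M)
M=slant(65); cmd(H0-.195*M[:,2],M)
E
```

```text
t 2.35 q [-0.872  0.186  1.696  0.462  1.521 -0.557] p [ 0.4005 -0.1506  0.3004] f [-0.4  0.1 -0. ] w 0.0599
ROW 0.0 30.1 0.1 16.47 -7.88 15.82 | norm 30.1 24.16
ROW 0.0 30.1 0.1 11.46 -7.88 7.16 | norm 30.1 15.65
ROW -0.0 35.1 0.1 10.03 -7.89 8.08 | norm 35.1 15.1
```

Call:
servo_tool(
  increments="0 35 0 10 -7.9 8.1 6;0 35 0 10 -7.9 8.1 6;0 35 0 10 -7.9 8.1 6;0 35 0 10 -7.9 8.1 6;0 35 0 10 -7.9 8.1 6;0 35 0 10 -7.9 8.1 6",
)

```text
t: 2.95
tcp_pos: [0.3776, -0.0046, 0.2795]
eef_rot: [0.705, 0.465, 0.447, -0.295]
ft_force: [0.8, -0.3, 0.3]
grip_width: 0.0604
```

```bash
cat >> h.py <<'E'
def fk(x,q):
    h,L1,L2,L3,off,s0,e=x
    Rw=R.from_euler("z",q[0]); R2=Rw*R.from_euler("y",q[1]); R3=R2*R.from_euler("y",q[2]); R4=R3*R.from_euler("z",q[3]); R5=R4*R.from_euler("y",q[4]); R6=R5*R.from_euler("z",q[5])
    p=Rw.apply([s0,off,h])+R2.apply([0,0,L1])+R3.apply([e,0,L2])+R6.apply([0,0,L3])
    return p,R6
def fit():
    from scipy.optimize import least_squares
    D=[json.loads(x) for x in open("log.txt")]
    def res(x): return np.concatenate([fk(x,d[0])[0]-d[1] for d in D]+[.001*(x-x0)])
    x0=np.array([.3,.4,.4,.2,.076,0,0]); r=least_squares(res,x0); 
    return r.x,[np.linalg.norm(fk(r.x,d[0])[0]-d[1]) for d in D],[ (R.from_quat(d[2]).inv()*fk(r.x,d[0])[1]).as_rotvec(degrees=True).round(1) for d in D]
def ik(x,p,Rt,q0):
    from scipy.optimize import least_squares
    lo=np.array([-2.53,-.77,.04,-1,.28,-3.11]);hi=np.array([2.53,2.02,2.7,4.14,2.66,3.11])
    T=R.from_matrix(Rt)
    def f(q):
        P,O=fk(x,q); return np.r_[(P-p)*5,(T.inv()*O*R.from_euler("z",0)).as_rotvec()]
    r=least_squares(f,np.clip(q0,lo+.01,hi-.01),bounds=(lo,hi)); return r.x,np.sqrt(2*r.cost)
E
python3 - <<'E'
from h import *
s=log(); x,e,o=fit(); print(x.round(4),np.round(e,4),o)
E
```

```text
t 2.95 q [-0.959  0.264  2.105  0.877  1.599 -0.936] p [ 0.3776 -0.0046  0.2795] f [ 0.8 -0.3  0.3] w 0.0604
[0.2229 0.5062 0.3796 0.2995 0.0764 0.     0.0465] [0. 0. 0.] [array([  0.,  -0., -90.]), array([ -0.,  -0., -90.]), array([  0.,  -0., -90.])]
```

```bash
sed -i 's/return p,R6/return p,R6*R.from_euler("z",np.pi\/2)/' h.py; cat >> h.py <<'E'
def arc(phi,th,back=0.,H=None):
    # tool pose for tin tilted phi (deg), tool slant at upright th ; grasp at handle, back= standoff
    ph=np.radians(phi); d=(H0 if H is None else H)-HEEL; xa=d@a; za=d[2]; la=d@l
    p=HEEL+la*l+(xa*np.cos(ph)+za*np.sin(ph))*a+(za*np.cos(ph)-xa*np.sin(ph))*Z
    M=slant(th-phi); return p+(.005-back)*M[:,2],M
E
python3 - <<'E'
from h import *
s=readout.sense(); x,e,o=fit(); print(x.round(4),np.round(e,4),o)
for th in (50,60,65,70):
    q=np.array(s["qpos"])
    for phi,b in ((0,.1),(0,0),(12,0),(26,0),(26,.1),(26,.2)):
        p,M=arc(phi,th,b); q,r=ik(x,p,M,q); print(th,phi,b,q.round(2),round(r,4),p.round(3))
E
```

```text
[0.2229 0.5062 0.3796 0.2995 0.0764 0.     0.0465] [0. 0. 0.] [array([ 0., -0.,  0.]), array([-0., -0.,  0.]), array([-0., -0.,  0.])]
50 0 0.1 [-0.57  0.14  2.1   0.91  1.26 -0.63] 0.0 [0.418 0.093 0.259]
50 0 0 [-0.35  0.29  2.15  1.11  1.02 -0.72] 0.0 [0.448 0.164 0.195]
50 12 0 [-0.11  0.25  2.02  0.88  0.88 -0.3 ] 0.0 [0.464 0.201 0.198]
50 26 0 [0.13 0.31 1.83 0.49 0.85 0.23] 0.0 [0.483 0.245 0.19 ]
50 26 0.1 [0.05 0.16 1.75 0.43 1.09 0.28] 0.0 [0.467 0.208 0.281]
50 26 0.2 [-0.05  0.05  1.61  0.4   1.34  0.29] 0.0 [0.451 0.17  0.373]
60 0 0.1 [-0.68  0.25  2.17  1.02  1.35 -0.87] 0.0 [0.414 0.084 0.246]
60 0 0 [-0.43  0.38  2.21  1.26  1.14 -0.96] 0.0 [0.448 0.164 0.196]
60 12 0 [-0.21  0.29  2.1   1.12  0.95 -0.6 ] 0.0 [0.464 0.202 0.198]
60 26 0 [ 0.04  0.3   1.93  0.78  0.8  -0.09] 0.0 [0.483 0.246 0.191]
60 26 0.1 [-0.09  0.13  1.88  0.67  1.04 -0.01] 0.0 [0.461 0.195 0.273]
60 26 0.2 [-0.24  0.01  1.77  0.61  1.3   0.02] 0.0 [0.439 0.143 0.356]
65 0 0.1 [-0.72  0.33  2.2   1.06  1.39 -0.98] 0.0 [0.413 0.081 0.238]
65 0 0 [-0.46  0.44  2.24  1.31  1.21 -1.07] 0.0 [0.448 0.164 0.196]
65 12 0 [-0.26  0.32  2.14  1.22  1.   -0.74] 0.0 [0.464 0.202 0.199]
65 26 0 [-0.01  0.3   1.98  0.93  0.81 -0.26] 0.0 [0.483 0.246 0.191]
65 26 0.1 [-0.16  0.13  1.94  0.79  1.04 -0.16] 0.0 [0.459 0.188 0.269]
65 26 0.2 [-0.33  0.01  1.85  0.71  1.31 -0.13] 0.0 [0.434 0.13  0.346]
70 0 0.1 [-0.76  0.41  2.23  1.09  1.43 -1.1 ] 0.0 [0.412 0.078 0.23 ]
70 0 0 [-0.49  0.5   2.25  1.35  1.28 -1.17] 0.0 [0.448 0.164 0.196]
70 12 0 [-0.3   0.36  2.17  1.31  1.06 -0.86] 0.0 [0.465 0.203 0.199]
70 26 0 [-0.05  0.32  2.02  1.08  0.84 -0.43] 0.0 [0.483 0.247 0.191]
70 26 0.1 [-0.23  0.15  2.    0.9   1.06 -0.32] 0.0 [0.456 0.183 0.263]
70 26 0.2 [-0.42  0.02  1.92  0.8   1.33 -0.27] 0.0 [0.429 0.119 0.335]
```

```bash
python3 - <<'E'
from h import *
for b in (.05,.0):
    cmd(*arc(0,65,b))
E
```

```text
ROW 0.1 0.2 -0.1 0.21 -0.12 15.12 | norm 0.2 15.12
ROW 0.1 0.2 -0.1 0.23 -0.12 20.12 | norm 0.2 20.12
```

Call:
servo_tool(
  increments="0 0 0 0.1 -0.1 5 6;0 0 0 0.2 -0.1 10 6;0 0 0 0.2 -0.1 13 6;0 0 0 0.2 -0.1 15.1 6;0 0 0 0.2 -0.1 15.1 6",
)

```text
t: 3.45
tcp_pos: [0.431, 0.1233, 0.217]
eef_rot: [0.704, 0.467, 0.446, -0.295]
ft_force: [-0.3, -0.6, 0.5]
grip_width: 0.0598
```

```bash
python3 - <<'E'
from h import *
s=log()
for n in ("top","wrist"):
    c=optics.capture(n); im=c["pixels"].copy()
    W=cloud(c); np.savez("c2_"+n,W=W,pix=im)
    if n=="top": im=cv2.resize(im[200:340,100:340],None,fx=3,fy=3)
    cv2.imwrite(f"pics/{n}1.png",im)
    z=W[...,2]; m=(z>.2)&(z<.212)&(np.linalg.norm(W[...,:2]-H0[:2],axis=-1)<.035)
    if m.sum()>20: print(n,m.sum(),cv2.minAreaRect(W[m][:,:2].astype(np.float32)),np.median(W[m][:,2]))
cmd(*arc(0,65,0))
E
```

```text
t 3.45 q [-0.59   0.373  2.226  1.179  1.288 -1.016] p [0.431  0.1233 0.217 ] f [-0.3 -0.6  0.5] w 0.0598
top 165 ((0.4462745487689972, 0.16031745076179504), (0.043345946818590164, 0.016075115650892258), 66.42243957519531) 0.20534442020132893
wrist 2427 ((0.4457533061504364, 0.1590314358472824), (0.044206827878952026, 0.01603671722114086), 66.49851989746094) 0.20591571333948938
ROW 0.1 0.3 0.1 -0.01 -0.1 5.07 | norm 0.3 5.07
```

View pics/wrist1.png

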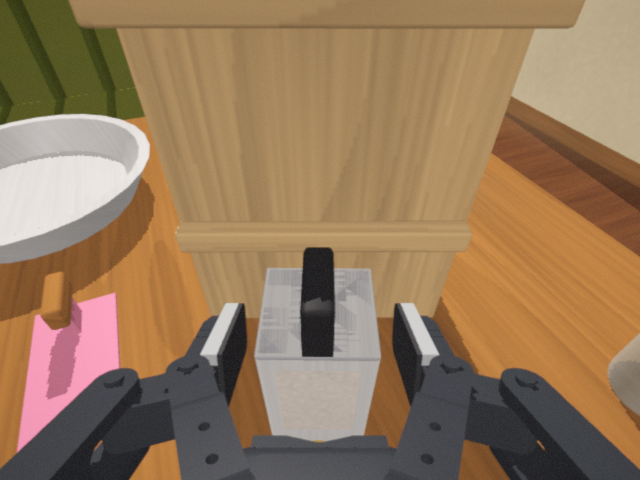

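View pics/top1.png

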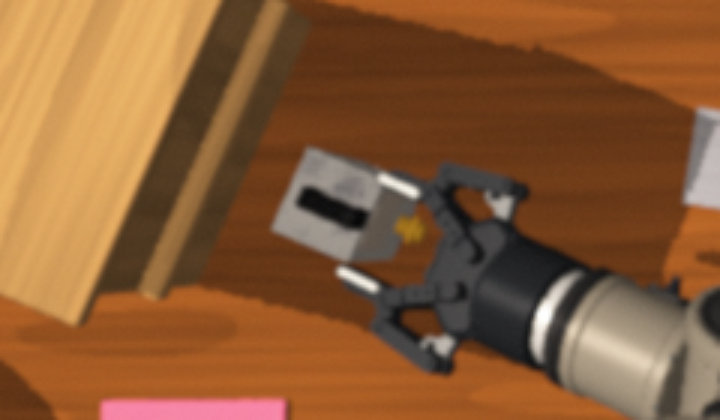

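The handle (318,300) is centred between the fingers. Going in and gripping.

Call:
servo_tool(
  increments="0.1 0.3 0 0 -0.1 2.5 6;0.1 0.3 0 0 -0.1 5 6;0.1 0.3 0 0 -0.1 5 6;0.1 0.3 0 0 -0.1 5 3;0.1 0.3 0 0 -0.1 5 1;0.1 0.3 0 0 -0.1 5 1;0.1 0.3 0 0 -0.1 5 1;0.1 0.3 0 0 -0.1 5 1",
  grip_force=40,
)

```text
t: 4.35
tcp_pos: [0.4482, 0.1633, 0.1968]
eef_rot: [0.703, 0.466, 0.449, -0.296]
ft_force: [-2.2, -2.3, 5.8]
grip_width: 0.0156
```

```bash
python3 - <<'E'
from h import *
s=log(); x,e,o=fit(); print(x.round(4),np.round(e,5))
p=np.array(s["tcp_pos"]); M=R.from_quat(s["eef_rot"]).as_matrix()
print((p-.005*M[:,2]-H0)@np.c_[a,l,Z])
for phi in (3,6,9,12,15,18,21,24,26):
    ph=np.radians(phi); Rr=R.from_rotvec(ph*l).as_matrix(); cmd(HEEL+Rr@(p-HEEL),Rr@M)
E
```

```text
t 4.35 q [-0.466  0.434  2.234  1.307  1.214 -1.067] p [0.4482 0.1633 0.1968] f [-2.2 -2.3  5.8] w 0.0156
[0.2229 0.5062 0.3796 0.2995 0.0764 0.     0.0465] [0. 0. 0. 0. 0.]
[-0.00087233 -0.00029921  0.00088794]
ROW 0.0 -3.0 -0.0 0.58 0.0 0.87 | norm 3.0 1.05
ROW 0.0 -6.0 -0.0 1.11 0.0 1.78 | norm 6.0 2.09
ROW 0.0 -9.0 -0.0 1.59 0.0 2.7 | norm 9.0 3.13
ROW 0.0 -12.0 -0.0 2.02 0.0 3.66 | norm 12.0 4.18
ROW 0.0 -15.0 -0.0 2.4 0.0 4.63 | norm 15.0 5.22
ROW 0.0 -18.0 -0.0 2.73 0.0 5.62 | norm 18.0 6.25
ROW 0.1 -21.0 -0.0 3.01 0.0 6.63 | norm 21.0 7.28
ROW 0.1 -24.0 -0.0 3.23 0.0 7.65 | norm 24.0 8.31
ROW 0.1 -26.0 -0.0 3.35 0.0 8.34 | norm 26.0 8.99
```

Call:
servo_tool(
  increments="0 -1.5 0 0.3 0 0.43 1;0 -3 0 0.58 0 0.87 1;0 -4.5 0 0.85 0 1.32 1;0 -6 0 1.11 0 1.78 1;0 -7.5 0 1.35 0 2.24 1;0 -9 0 1.59 0 2.7 1;0 -10.5 0 1.81 0 3.18 1;0 -12 0 2.02 0 3.66 1;0 -12 0 2.02 0 3.66 1",
)

```text
t: 5.25
tcp_pos: [0.4643, 0.202, 0.1996]
eef_rot: [0.746, 0.495, 0.372, -0.245]
ft_force: [0.5, 0.7, -4.4]
grip_width: 0.0157
```

```bash
python3 - <<'E'
from h import *
s=log()
p=np.array(s["tcp_pos"]); M=R.from_quat(s["eef_rot"]).as_matrix()
print("slant",np.degrees(np.arctan2(M[:,2]@a,-M[2,2])))
c=optics.capture("side"); cv2.imwrite("pics/s2.png",cv2.resize(c["pixels"][120:290,180:420],None,fx=3,fy=3))
for d in (1.5,3,4.5,6,7.5,9,10.5,11.5,12.5,13.5):
    ph=np.radians(d); Rr=R.from_rotvec(ph*l).as_matrix(); cmd(HEEL+Rr@(p-HEEL),Rr@M)
E
```

```text
t 5.25 q [-0.256  0.32   2.137  1.218  1.    -0.737] p [0.4643 0.202  0.1996] f [ 0.5  0.7 -4.4] w 0.0157
slant 52.95874497231761
ROW -0.0 -1.5 -0.0 0.32 0.02 0.44 | norm 1.5 0.55
ROW -0.0 -3.0 -0.0 0.6 0.02 0.88 | norm 3.0 1.07
ROW -0.0 -4.5 -0.0 0.87 0.02 1.33 | norm 4.5 1.59
ROW 0.0 -6.0 -0.0 1.13 0.02 1.78 | norm 6.0 2.11
ROW 0.0 -7.5 -0.0 1.38 0.02 2.24 | norm 7.5 2.63
ROW 0.0 -9.0 -0.0 1.61 0.02 2.71 | norm 9.0 3.16
ROW 0.0 -10.5 -0.0 1.84 0.02 3.18 | norm 10.5 3.68
ROW 0.0 -11.5 -0.0 1.98 0.02 3.5 | norm 11.5 4.02
ROW 0.0 -12.5 -0.0 2.11 0.02 3.82 | norm 12.5 4.37
ROW 0.0 -13.5 -0.0 2.24 0.02 4.15 | norm 13.5 4.71
```

View pics/s2.png

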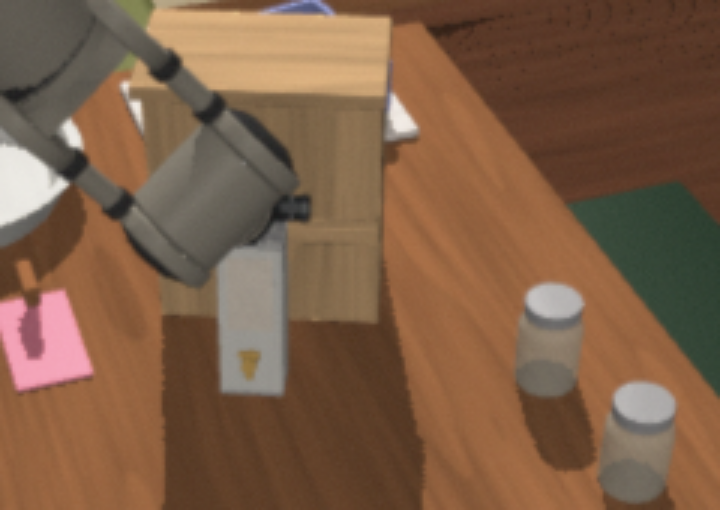

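Call:
servo_tool(
  increments="0 -1.5 0 0.26 0 0.46 1;0 -3 0 0.52 0 0.94 1;0 -4.5 0 0.79 0 1.39 1;0 -6 0 1.05 0 1.84 1;0 -7.5 0 1.3 0 2.3 1;0 -9 0 1.53 0 2.77 1;0 -10 0 1.68 0 3.08 1;0 -10.5 0 1.76 0 3.24 1;0 -11 0 1.83 0 3.4 1;0 -11 0 1.83 0 3.4 1",
)

```text
t: 6.3
tcp_pos: [0.4792, 0.2371, 0.194]
eef_rot: [0.778, 0.516, 0.3, -0.197]
ft_force: [-0.3, -0.3, 6.2]
grip_width: 0.0155
```

```bash
python3 - <<'E'
from h import *
s=log()
p=np.array(s["tcp_pos"]); M=R.from_quat(s["eef_rot"]).as_matrix()
print("slant",np.degrees(np.arctan2(M[:,2]@a,-M[2,2])))
c=optics.capture("wrist"); cv2.imwrite("pics/w3.png",c["pixels"])
for d in (.5,1,1.5,2,2.5,3):
    ph=np.radians(d); Rr=R.from_rotvec(ph*l).as_matrix(); cmd(HEEL+Rr@(p-HEEL),Rr@M)
E
```

```text
t 6.3 q [-0.06   0.297  2.015  1.011  0.84  -0.373] p [0.4792 0.2371 0.194 ] f [-0.3 -0.3  6.2] w 0.0155
slant 42.06503576858307
ROW -0.0 -0.5 -0.0 0.1 0.0 0.15 | norm 0.5 0.18
ROW 0.0 -1.0 -0.0 0.2 0.0 0.29 | norm 1.0 0.35
ROW 0.0 -1.5 -0.0 0.3 0.0 0.44 | norm 1.5 0.53
ROW 0.0 -2.0 -0.0 0.39 0.0 0.58 | norm 2.0 0.7
ROW 0.0 -2.5 -0.0 0.49 0.0 0.73 | norm 2.5 0.87
ROW 0.0 -3.0 -0.0 0.58 0.0 0.88 | norm 3.0 1.05
```

View pics/w3.png

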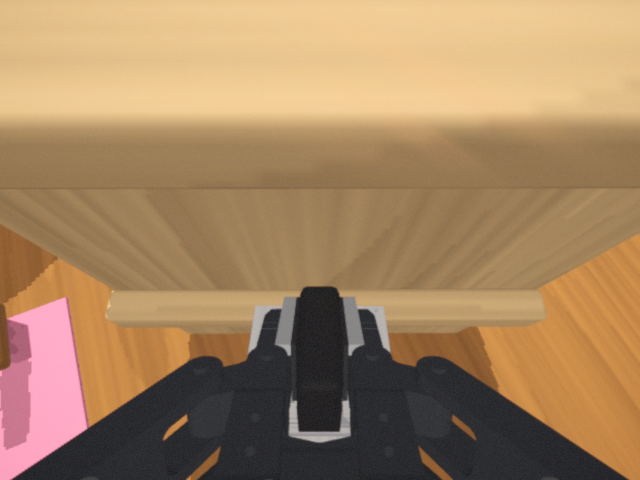

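Call:
servo_tool(
  increments="0 -0.5 0 0.1 0 0.15 1;0 -1 0 0.2 0 0.29 1;0 -1.5 0 0.3 0 0.44 1;0 -1.5 0 0.3 0 0.44 1",
)

```text
t: 6.75
tcp_pos: [0.4812, 0.2411, 0.1929]
eef_rot: [0.781, 0.519, 0.29, -0.19]
ft_force: [-4.5, -8.7, 9.8]
grip_width: 0.0157
```

```bash
python3 - <<'E'
from h import *
s=log(); print("f along a",s["ft_force"]@a)
p=np.array(s["tcp_pos"]); M=R.from_quat(s["eef_rot"]).as_matrix()
print("slant",np.degrees(np.arctan2(M[:,2]@a,-M[2,2])))
for d in (.5,1,1.5,2,2.5,3):
    ph=np.radians(d); Rr=R.from_rotvec(ph*l).as_matrix(); cmd(HEEL+Rr@(p-HEEL),Rr@M)
E
```

```text
t 6.75 q [-0.035  0.298  1.997  0.971  0.824 -0.317] p [0.4812 0.2411 0.1929] f [-4.5 -8.7  9.8] w 0.0157
f along a -9.754478538798088
slant 40.512893971058716
ROW 0.0 -0.5 -0.0 0.1 0.0 0.14 | norm 0.5 0.17
ROW 0.0 -1.0 -0.0 0.2 0.0 0.29 | norm 1.0 0.35
ROW 0.0 -1.5 -0.0 0.29 0.0 0.43 | norm 1.5 0.52
ROW 0.0 -2.0 -0.0 0.39 0.0 0.58 | norm 2.0 0.7
ROW 0.0 -2.5 -0.0 0.48 0.0 0.72 | norm 2.5 0.87
ROW 0.0 -3.0 -0.0 0.57 0.0 0.87 | norm 3.0 1.04
```

Contact with the rail at about 24.4°. Opening the fingers, then backing out along the tool axis.

Call:
servo_tool(
  increments="0 0 0 0 0 0 1.8;0 0 0 0 0 0 3;0 0 0 0 0 0 5;0 0 0 0 0 0 5;0 0 0 0 0 -1.5 5;0 0 0 0 0 -4 5;0 0 0 0 0 -8 5;0 0 0 0 0 -12 5;0 0 0 0 0 -12 5",
)

```text
t: 7.65
tcp_pos: [0.4516, 0.1676, 0.2875]
eef_rot: [0.781, 0.519, 0.292, -0.187]
ft_force: [0.7, 0.9, -0.5]
grip_width: 0.0501
```

```bash
python3 - <<'E'
from h import *
s=log()
for n in ("wrist","side"):
    c=optics.capture(n); im=c["pixels"]; W=cloud(c); np.savez("c4_"+n,W=W,pix=im)
    cv2.imwrite(f"pics/{n}4.png",im if n=="wrist" else cv2.resize(im[120:290,180:420],None,fx=3,fy=3))
    # tin frame fit via profile in plane of a,Z
    D=W-HEEL; xa=D@a; ya=D@l; za=D[...,2]
    m=(abs(ya)<.03)&(xa>-.09)&(xa<.12)&(za>.17)&(za<.23); pix=im.astype(int); dark=m&(pix.max(-1)<60)
    print(n,"handle pts",dark.sum(),[ (np.median(q[dark]).round(4),np.percentile(q[dark],[2,98]).round(4)) for q in (xa,ya,za)] if dark.any() else "")
E
```

```text
t 7.65 q [-0.235  0.093  1.943  0.796  1.11  -0.208] p [0.4516 0.1676 0.2875] f [ 0.7  0.9 -0.5] w 0.0501
wrist handle pts 1705 [(np.float64(0.032), array([0.0161, 0.0655])), (np.float64(0.0), array([-0.007 ,  0.0071])), (np.float64(0.2022), array([0.1812, 0.2115]))]
side handle pts 75 [(np.float64(0.0238), array([0.0131, 0.0542])), (np.float64(-0.0018), array([-0.0101,  0.0051])), (np.float64(0.198), array([0.1811, 0.2116]))]
```

View pics/wrist4.png

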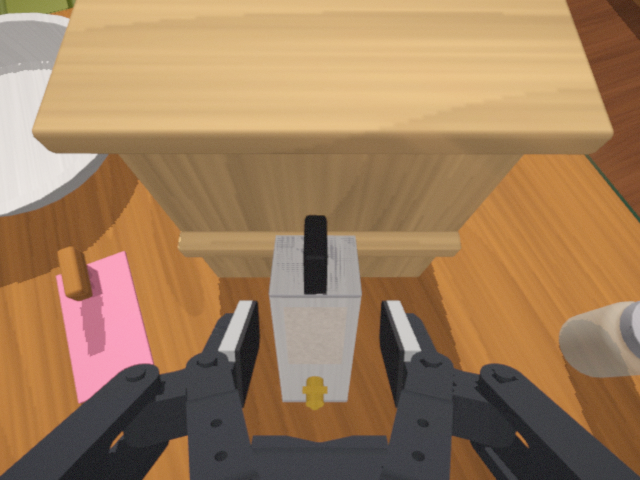

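View pics/side4.png

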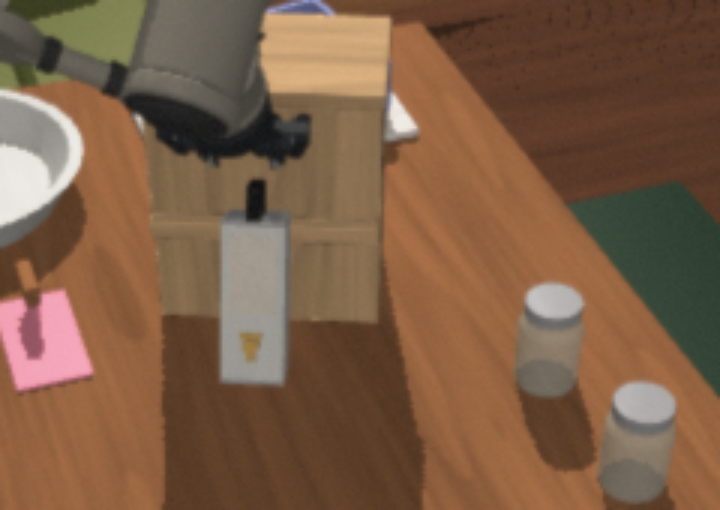

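The tin leans freely on the rail, handle at (315,255). Measuring its leaning pose, then working out the blade grasp.

```bash
python3 - <<'E'
from h import *
d=np.load("c4_wrist.npz"); W=d["W"]; v,u=np.mgrid[0:480,0:640]
m=(u>290)&(u<342)&(v>305)&(v<370)
P=W[m]; c=P.mean(0); U,S,V=np.linalg.svd(P-c,full_matrices=False); n=V[2]*np.sign(-V[2]@a); 
print("front n",n, "tilt",np.degrees(np.arcsin(n[2])),"yaw",np.degrees(np.arctan2(-n[1],-n[0])),"rms",S[2]/len(P)**.5)
# front plane dist from heel: should be 60mm
print("heel dist",(c-HEEL)@n, "lateral edges", np.percentile(((W-HEEL)@l)[(u>265)&(u<365)&(v>310)&(v<360)&((abs((W-c)@n))<.004)],[1,99]))
# blade
s=readout.sense(); x,e,o=fit()
by=np.radians(80.4); bx=np.array([np.cos(by),np.sin(by),0]); bc=np.array([.4823,-.169,0])
g=bc-.052*bx; g[2]=.047
ly=by-np.pi/2
for sg in (0,np.pi):
    M=down(ly+sg); 
    for hh in (.1,0):
        p=g+[0,0,hh]-.005*Z
        q,r=ik(x,p,M,s["qpos"]); print(sg,p.round(4),q.round(2),round(r,4))
    # final
    tip=HEEL-.0086*a; M=down(A-np.pi/2+sg); p=tip-.127*a; p[2]=.042; q,r=ik(x,p,M,q); print("end",p.round(3),q.round(2),round(r,4))
p=g+[0,0,.12]; cmd(p,down(ly))
E
```

```text
front n [-0.3760365  -0.88372458  0.27861698] tilt 16.17767912463374 yaw 66.949605605332 rms 0.007670831967250971
heel dist 0.04433936397037843 lateral edges [-0.03157372  0.03108093]
0 [ 0.4736 -0.2203  0.142 ] [-0.58  0.44  1.68  0.    1.02 -0.41] 0.0
0 [ 0.4736 -0.2203  0.042 ] [-0.58  0.59  1.77  0.    0.78 -0.41] 0.0
end [0.408 0.07  0.042] [-0.01  0.46  2.06  0.    0.62  0.39] 0.0
3.141592653589793 [ 0.4736 -0.2203  0.142 ] [-0.58  0.44  1.68 -0.    1.02  2.73] 0.0
3.141592653589793 [ 0.4736 -0.2203  0.042 ] [-0.58  0.59  1.77  0.    0.78  2.73] 0.0
end [0.408 0.07  0.042] [-0.14  0.44  2.13  0.28  0.54  3.11] 0.1636
ROW 5.0 -40.3 -12.7 -34.27 17.23 -13.71 | norm 42.5 40.73
```

```bash
python3 - <<'E'
from h import *
d=np.load("c4_wrist.npz"); W=d["W"]; D=W-HEEL; 
for v in range(215,412,12):
    q=D[v,315]; print(v,(q@a).round(4),(q@l).round(4),q[2].round(4))
E
```

```text
215 0.068 0.0001 0.1948
227 0.0559 0.0001 0.201
239 0.0451 0.0 0.2056
251 0.0347 0.0 0.2108
263 0.0278 -0.0 0.2075
275 0.0228 -0.0 0.1979
287 0.0183 -0.0001 0.1846
299 0.0123 -0.0001 0.1749
311 0.0065 -0.0001 0.1623
323 0.0004 -0.0002 0.1478
335 -0.0063 -0.0002 0.133
347 -0.0136 -0.0002 0.1177
359 -0.0214 -0.0003 0.0999
371 -0.03 -0.0003 0.0816
383 -0.0398 -0.0003 0.0763
395 -0.0497 -0.0004 0.082
407 -0.0595 -0.0004 0.0686
```

Call:
servo_tool(
  increments="0 0 0 -8.5 4.3 -3.4 5;5 -40.3 -12.7 -34.3 17.2 -13.7 5;5 -40.3 -12.7 -34.3 17.2 -13.7 5;5 -40.3 -12.7 -34.3 17.2 -13.7 5;5 -40.3 -12.7 -34.3 17.2 -13.7 5;5 -40.3 -12.7 -34.3 17.2 -13.7 5;5 -40.3 -12.7 -34.3 17.2 -13.7 5;5 -40.3 -12.7 -34.3 17.2 -13.7 5;5 -40.3 -12.7 -34.3 17.2 -13.7 5;5 -40.3 -12.7 -34.3 17.2 -13.7 5",
)

```text
t: 8.75
tcp_pos: [0.4728, -0.2204, 0.1645]
eef_rot: [0.764, 0.645, -0.0, -0.002]
ft_force: [0.9, -0.3, 0.1]
grip_width: 0.05
```

```bash
python3 - <<'E'
from h import *
s=log()
c=optics.capture("wrist"); cv2.imwrite("pics/w5.png",c["pixels"]); W=cloud(c); z=W[...,2]; pix=c["pixels"].astype(int); sat=pix.max(-1)-pix.min(-1)
near=np.linalg.norm(W[...,:2]-[.474,-.215],axis=-1)<.06
m=near&(z>.05)&(z<.065)&(sat>40); r=cv2.minAreaRect(W[m][:,:2].astype(np.float32)); print("grip",m.sum(),r,np.median(z[m]))
by=np.radians(80.4); bx=np.array([np.cos(by),np.sin(by),0]); g=np.array([r[0][0],r[0][1],.047])-.005*bx
cmd(g-.005*Z,down(by-np.pi/2))
E
```

```text
t 8.75 q [-5.830e-01  4.180e-01  1.649e+00  1.000e-03  1.078e+00 -4.150e-01] p [ 0.4728 -0.2204  0.1645] f [ 0.9 -0.3  0.1] w 0.05
grip 2150 ((0.47363969683647156, -0.21492864191532135), (0.05522342771291733, 0.017513511702418327), 80.97555541992188) 0.05675680911981121
ROW -0.1 -0.1 -0.0 -0.07 0.01 12.33 | norm 0.2 12.33
```

View pics/w5.png

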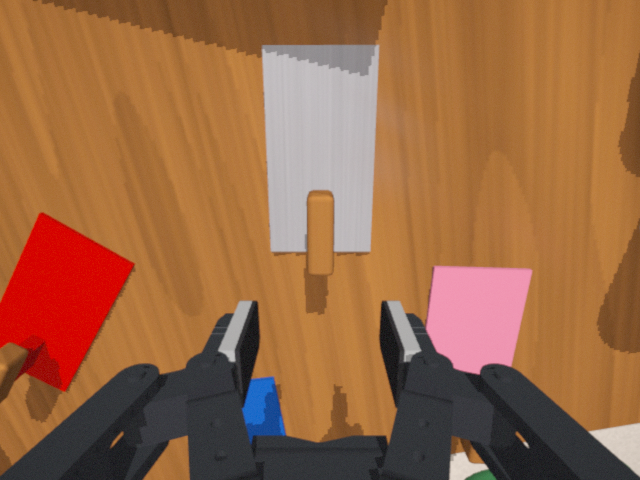

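Grey blade: grip at (320,232), tip edge at (320,45), straight between the jaws. Descending and gripping.

Call:
servo_tool(
  increments="0 0 0 0 0 5 5;0 0 0 0 0 9 5;0 0 0 0 0 11 5;0 0 0 0 0 12.3 5;0 0 0 0 0 12.3 5;0 0 0 0 0 12.3 2;0 0 0 0 0 12.3 1;0 0 0 0 0 12.3 1;0 0 0 0 0 12.3 1;0 0 0 0 0 12.3 1",
  grip_force=60,
)

```text
t: 9.8
tcp_pos: [0.4738, -0.2195, 0.0439]
eef_rot: [0.764, 0.645, 0.001, 0.0]
ft_force: [-0.3, 1.1, 6.6]
grip_width: 0.0169
```

```bash
python3 - <<'E'
from h import *
s=log()
M0=R.from_quat(s["eef_rot"]).as_matrix(); p0=np.array(s["tcp_pos"])
c=optics.capture("top"); W=cloud(c); z=W[...,2]; pix=c["pixels"].astype(int); sat=pix.max(-1)-pix.min(-1)
v,u=np.mgrid[0:480,0:640]
m=(u>320)&(u<400)&(v>230)&(v<285)&(sat<40)&(z<.015)&(z>-.01); print(m.sum(),cv2.minAreaRect(W[m][:,:2].astype(np.float32)))
cv2.imwrite("pics/t6.png",cv2.resize(c["pixels"][180:330,160:440],None,fx=2.5,fy=2.5))
E
```

```text
t 9.8 q [-0.581  0.587  1.768  0.002  0.786 -0.415] p [ 0.4738 -0.2195  0.0439] f [-0.3  1.1  6.6] w 0.0169
965 ((0.4856927990913391, -0.15438759326934814), (0.12118202447891235, 0.07946495711803436), 81.28333282470703)
```

View pics/t6.png

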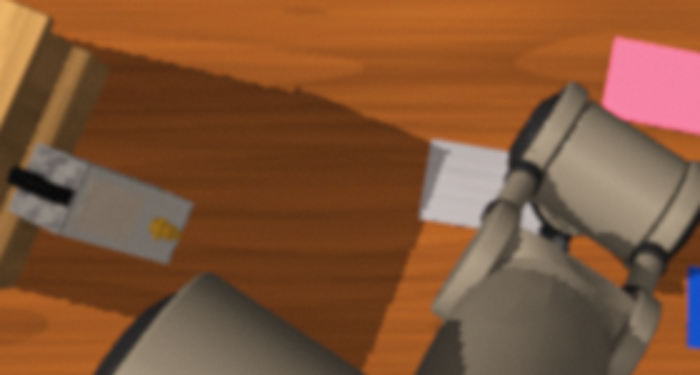

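```bash
python3 - <<'E'
from h import *
s=readout.sense(); p0=np.array(s["tcp_pos"])
M=down(A-np.pi/2)
for d,h in ((.09,.003),):
    p=HEEL-(d+.1265)*a; p[2]=p0[2]+h; print(p); cmd(p,M)
E
```

```text
[ 0.37662864 -0.00407416  0.04692809]
ROW 0.1 -0.1 13.4 19.62 -13.18 -0.3 | norm 13.4 23.63
```

Call:
servo_tool(
  increments="0 0 0 0 0 -0.3 1;0 0 2 2.5 -1.6 -0.3 1;0 0 4 5.5 -3.7 -0.3 1;0 0 6.5 9 -6 -0.3 1;0 0 9 13 -8.7 -0.3 1;0 0 11 16 -10.7 -0.3 1;0 0 13.4 18.5 -12.4 -0.3 1;0 0 13.4 19.6 -13.2 -0.3 1;0 0 13.4 19.6 -13.2 -0.3 1;0 0 13.4 19.6 -13.2 -0.1 1;0 0 13.4 19.6 -13.2 0 1",
)

```text
t: 10.95
tcp_pos: [0.3775, -0.0052, 0.0439]
eef_rot: [0.834, 0.552, 0.001, 0.001]
ft_force: [1.6, -0.9, 2.3]
grip_width: 0.0169
```

```bash
python3 - <<'E'
from h import *
s=log()
print("f a,z",s["ft_force"]@a,s["ft_force"][2])
for n in ("wrist","side","top"):
    c=optics.capture(n); im=c["pixels"]; W=cloud(c); z=W[...,2]
    np.savez("c7_"+n,W=W,pix=im)
    D=W-HEEL; pix=im.astype(int); sat=pix.max(-1)-pix.min(-1)
    m=(D@a<-.065)&(D@a>-.25)&(abs(D@l)<.06)&(z<.02)&(z>-.01)&(sat<35)&(pix.max(-1)>60); print(n,m.sum())
    if m.sum()>50:
        print(cv2.minAreaRect(np.c_[(D@a)[m],(D@l)[m]].astype(np.float32)),np.percentile((D@a)[m],[99]),np.median(z[m]), np.median(z[m&(D@a>-.11)]))
    if n!="top": cv2.imwrite(f"pics/{n}7.png",im if n=="wrist" else cv2.resize(im[150:340,180:420],None,fx=3,fy=3))
M=down(A-np.pi/2); p0=np.array(s["tcp_pos"])
for d in (.06,.03,.015,.0086):
    p=HEEL-(d+.1265)*a; p[2]=p0[2]; cmd(p,M)
E
```

```text
t 10.95 q [-2.180e-01  4.090e-01  2.157e+00  1.000e-03  5.730e-01  1.830e-01] p [ 0.3775 -0.0052  0.0439] f [ 1.6 -0.9  2.3] w 0.0169
f a,z -0.17174385440631643 2.2900072351933676
wrist 54777
((-0.16890233755111694, -0.0004252903163433075), (0.0815863311290741, 0.15127722918987274), 89.92862701416016) [-0.09488211] 0.004221005060407956 0.004216803325124932
side 506
((-0.15733328461647034, 0.006001818925142288), (0.18031062185764313, 0.09880636632442474), 2.0016121864318848) [-0.09851956] 0.003403380686888613 0.00273931634029545
top 368
((-0.16081973910331726, -0.022147148847579956), (0.16452792286872864, 0.07296163588762283), 16.696331024169922) [-0.09099309] 0.004195693795557065 0.004315138297926291
ROW 0.1 -0.1 -0.1 3.07 -0.1 0.01 | norm 0.2 3.07
ROW 0.1 -0.1 -0.1 6.07 -0.1 0.01 | norm 0.2 6.07
ROW 0.1 -0.1 -0.1 7.57 -0.1 0.01 | norm 0.2 7.57
ROW 0.1 -0.1 -0.1 8.21 -0.1 0.01 | norm 0.2 8.21
```

View pics/wrist7.png

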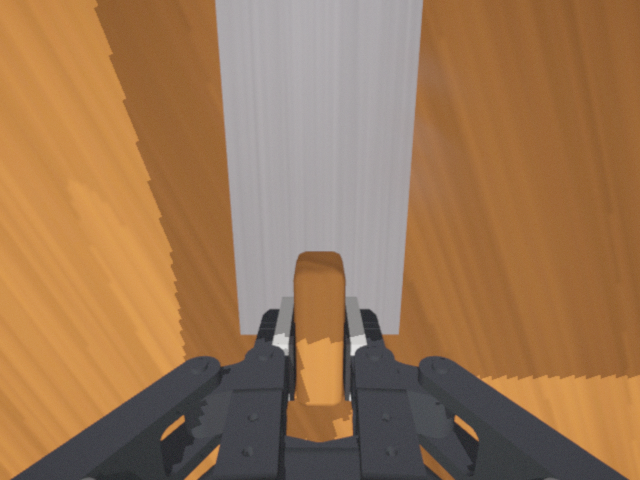

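View pics/side7.png

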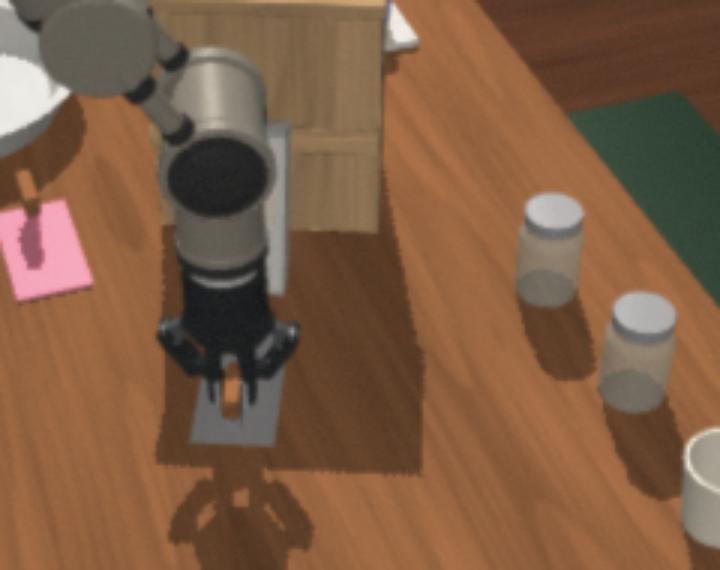

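Call:
servo_tool(
  increments="0 0 0 1.5 0 0 1;0 0 0 3.5 0 0 1;0 0 0 5.5 -0.05 0 1;0 0 0 6.8 -0.1 0 1;0 0 0 7.4 -0.1 0 1;0 0 0 7.7 -0.1 0 1;0 0 0 7.7 -0.1 0 1",
)

```text
t: 11.8
tcp_pos: [0.4065, 0.066, 0.044]
eef_rot: [0.834, 0.551, 0.001, 0.0]
ft_force: [-0.2, 0.6, -1.3]
grip_width: 0.017
```

```bash
python3 - <<'E'
from h import *
s=log()
print("f a,z",s["ft_force"]@a,s["ft_force"][2],"tip rel heel", (np.array(s["tcp_pos"])-HEEL)@a+.1265, (np.array(s["tcp_pos"])-HEEL)@l)
E
```

```text
t 11.8 q [-2.600e-02  4.500e-01  2.068e+00  1.000e-03  6.220e-01  3.760e-01] p [0.4065 0.066  0.044 ] f [-0.2  0.6 -1.3] w 0.017
f a,z 0.4258444138203839 -1.296785354404148 tip rel heel -0.01382930597130752 -0.00014140544147848424
```

Call:
servo_tool(
  increments="0 0 0 0.15 0 0 1;0 0 0 0.3 0 0 1;0 0 0 0.4 0 0 1;0 0 0 0.4 0 0 1",
)

```text
t: 12.2
tcp_pos: [0.4082, 0.0696, 0.044]
eef_rot: [0.834, 0.551, 0.001, 0.0]
ft_force: [-0.2, -0.3, -0.9]
grip_width: 0.0175
```

Call:
servo_tool(
  increments="0 0 0 0.1 0 0 1;0 0 0 0.15 0 0 1;0 0 0 0.2 0 0 1;0 0 0 0.2 0 0 1",
)

```text
t: 12.6
tcp_pos: [0.4088, 0.0713, 0.044]
eef_rot: [0.834, 0.551, 0.001, 0.0]
ft_force: [-1.5, -4.8, 1.0]
grip_width: 0.0171
```

```bash
python3 - <<'E'
from h import *
s=log()
print("f a,z",s["ft_force"]@a,s["ft_force"][2],"tip rel heel", (np.array(s["tcp_pos"])-HEEL)@a+.1265, (np.array(s["tcp_pos"])-HEEL)@l)
for n in ("wrist","top"):
    c=optics.capture(n); cv2.imwrite(f"pics/{n}8.png",c["pixels"] if n=="wrist" else cv2.resize(c["pixels"][200:340,100:340],None,fx=3,fy=3))
E
```

```text
t 12.6 q [-0.013  0.454  2.06   0.     0.626  0.39 ] p [0.4088 0.0713 0.044 ] f [-1.5 -4.8  1. ] w 0.0171
f a,z -5.031242305654469 1.0123710057767483 tip rel heel -0.008057394528410367 -0.00012097988351189897
```

View pics/wrist8.png

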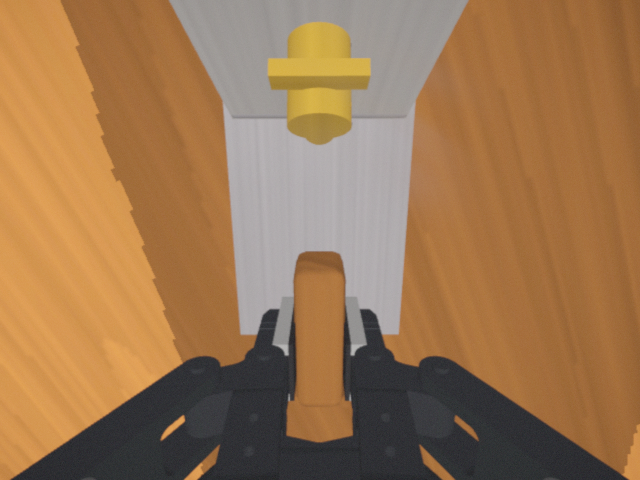

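View pics/top8.png

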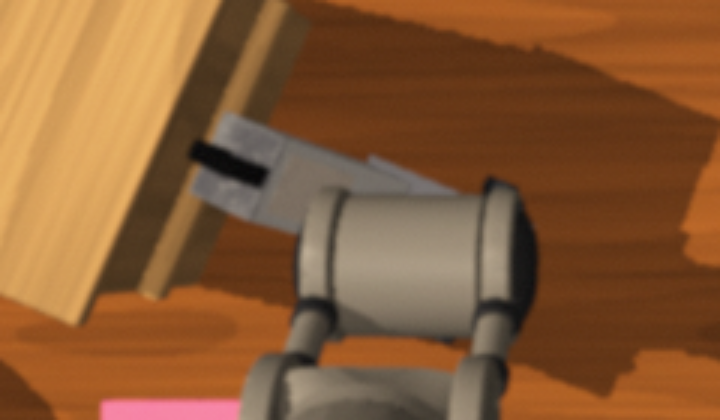

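The blade is centred under the tin and against the heel (5 N, at about -8 mm as predicted). Releasing it and rising.

Call:
servo_tool(
  increments="0 0 0 0 0 0 2.5;0 0 0 0 0 0 5;0 0 0 0 0 0 5;0 0 0 0 0 -2 5;0 0 0 0 0 -6 5;0 0 0 0 0 -11 5;0 0 0 0 0 -16 5;0 0 0 0 0 -16 5",
)

```text
t: 13.5
tcp_pos: [0.4118, 0.0715, 0.2099]
eef_rot: [0.834, 0.551, 0.006, 0.004]
ft_force: [-0.1, -0.2, 0.4]
grip_width: 0.0498
```

```bash
python3 - <<'E'
from h import *
s=log(); x,e,o=fit(); print(max(e))
q=np.array(s["qpos"])
for b in (.12,.05,0):
    p,M=arc(24.3,65,b); q,r=ik(x,p,M,q); print(b,p.round(3),q.round(2),round(r,4)); cmd(p,M)
E
```

```text
t 13.5 q [-1.200e-02  1.750e-01  1.861e+00  1.000e-03  1.091e+00  3.900e-01] p [0.4118 0.0715 0.2099] f [-0.1 -0.2  0.4] w 0.0498
2.564098237021489e-07
0.12 [0.45  0.169 0.283] [-0.23  0.1   1.95  0.8   1.11 -0.21] 0.0
ROW 0.8 40.3 0.2 10.53 -0.18 -7.28 | norm 40.4 12.8
0.05 [0.468 0.211 0.23 ] [-0.12  0.21  1.99  0.89  0.93 -0.26] 0.0
ROW 0.8 40.3 0.2 15.06 -0.26 -1.94 | norm 40.4 15.19
0 [0.481 0.241 0.192] [-0.04  0.3   2.    0.98  0.83 -0.32] 0.0
ROW 0.8 40.3 0.2 18.3 -0.32 1.87 | norm 40.4 18.4
```

Call:
servo_tool(
  increments="0 8 0 0 0 -4 5;0 16 0 2 0 -7.3 5;0 25 0 4 0 -7.3 5;0 33 0 6.5 -0.1 -7.3 5;0.8 40.3 0.2 8.5 -0.2 -7.3 5;0.8 40.3 0.2 10.5 -0.2 -7.3 5;0.8 40.3 0.2 10.5 -0.2 -7.3 5",
)

```text
t: 14.2
tcp_pos: [0.45, 0.1694, 0.2828]
eef_rot: [0.782, 0.517, 0.289, -0.193]
ft_force: [-0.2, -0.4, -0.1]
grip_width: 0.0504
```

```bash
python3 - <<'E'
from h import *
s=log()
c=optics.capture("wrist"); im=c["pixels"]; cv2.imwrite("pics/w9.png",im); W=cloud(c); D=W-HEEL
x0=315
for v in range(200,470,18):
    q=D[v,x0]; print(v,(q@a).round(4),(q@l).round(4),q[2].round(4))
pix=im.astype(int); m=(abs(D@l)<.03)&(D[...,2]>.17)&(D[...,2]<.23)&(D@a>-.03)&(D@a<.1)&(pix.max(-1)<60); print("hl",np.percentile((D@l)[m],[2,98]),np.percentile((D@a)[m],[2,98]))
for b in (.0,): cmd(*arc(24.3,65,b))
E
```

```text
t 14.2 q [-0.233  0.102  1.949  0.8    1.109 -0.21 ] p [0.45   0.1694 0.2828] f [-0.2 -0.4 -0.1] w 0.0504
200 0.0817 0.0037 0.1894
218 0.063 0.0035 0.1982
236 0.0469 0.0033 0.2047
254 0.0322 0.0032 0.2108
272 0.0242 0.0033 0.1991
290 0.0165 0.0035 0.1833
308 0.0081 0.0037 0.1662
326 -0.0007 0.0039 0.1439
344 -0.0113 0.0042 0.1237
362 -0.0226 0.0045 0.0958
380 -0.036 0.0047 0.0724
398 -0.0508 0.0046 0.0786
416 -0.0679 0.0055 0.0048
434 -0.0844 0.0054 0.0036
452 -0.0613 0.0012 0.3384
hl [-0.00691176  0.00723528] [0.01591108 0.06577261]
ROW -0.1 0.1 -0.0 0.06 0.07 11.98 | norm 0.1 11.98
```

View pics/w9.png

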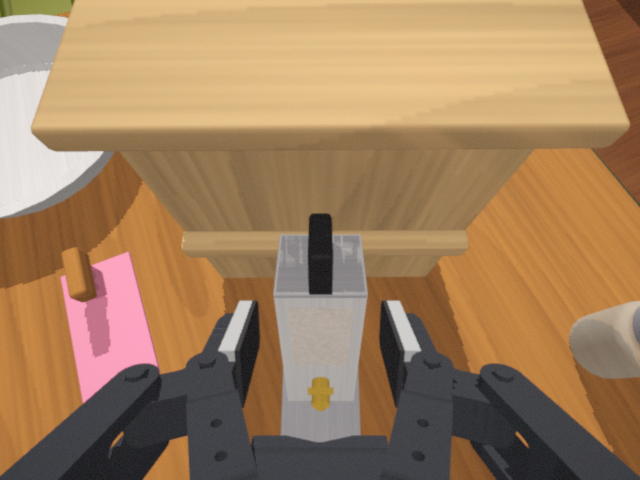

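The tin still leans, handle (320,253) centred between the jaws, blade under the front (320,415). Regripping.

Call:
servo_tool(
  increments="0 0 0 0 0 4 5;0 0 0 0 0 8 5;0 0 0 0 0.1 10.5 5;0 0 0 0 0.1 12 5;0 0 0 0 0.1 12 5;0 0 0 0 0.1 12 2.5;0 0 0 0 0.1 12 1;0 0 0 0 0.1 12 1;0 0 0 0 0.1 12 1;0 0 0 0 0.1 12 1",
  grip_force=40,
)

```text
t: 15.25
tcp_pos: [0.4814, 0.2404, 0.1928]
eef_rot: [0.782, 0.518, 0.29, -0.192]
ft_force: [-2.3, -4.4, 6.5]
grip_width: 0.0153
```

```bash
python3 - <<'E'
from h import *
s=log(); print("fa",s["ft_force"]@a)
p=np.array(s["tcp_pos"]); M=R.from_quat(s["eef_rot"]).as_matrix()
print("slant",np.degrees(np.arctan2(M[:,2]@a,-M[2,2])))
for d in (1,2,3.5,5,6.5,8,9.5,11,12.5,14,16,18,20,21,22,23,24):
    ph=-np.radians(d); Rr=R.from_rotvec(ph*l).as_matrix(); print(d,end=" "); cmd(HEEL+Rr@(p-HEEL),Rr@M)
E
```

```text
t 15.25 q [-0.039  0.3    1.996  0.973  0.829 -0.319] p [0.4814 0.2404 0.1928] f [-2.3 -4.4  6.5] w 0.0153
fa -4.946043824755559
slant 40.65868678887507
1 ROW -0.0 1.0 -0.0 -0.2 -0.0 -0.28 | norm 1.0 0.35
2 ROW -0.0 2.0 -0.0 -0.41 -0.0 -0.56 | norm 2.0 0.69
3.5 ROW -0.0 3.5 -0.0 -0.73 -0.0 -0.97 | norm 3.5 1.22
5 ROW -0.0 5.0 -0.0 -1.06 -0.0 -1.38 | norm 5.0 1.74
6.5 ROW -0.0 6.5 -0.0 -1.4 -0.0 -1.77 | norm 6.5 2.26
8 ROW -0.0 8.0 -0.0 -1.75 -0.0 -2.16 | norm 8.0 2.78
9.5 ROW -0.0 9.5 -0.0 -2.11 -0.0 -2.54 | norm 9.5 3.3
11 ROW -0.0 11.0 -0.0 -2.47 -0.0 -2.9 | norm 11.0 3.81
12.5 ROW -0.0 12.5 -0.0 -2.85 -0.0 -3.26 | norm 12.5 4.33
14 ROW -0.0 14.0 -0.0 -3.24 -0.0 -3.61 | norm 14.0 4.85
16 ROW -0.0 16.0 -0.0 -3.77 -0.0 -4.06 | norm 16.0 5.54
18 ROW -0.0 18.0 -0.0 -4.32 -0.0 -4.48 | norm 18.0 6.23
20 ROW -0.0 20.0 -0.0 -4.88 -0.0 -4.89 | norm 20.0 6.91
21 ROW -0.0 21.0 -0.0 -5.17 -0.0 -5.09 | norm 21.0 7.25
22 ROW -0.0 22.0 -0.0 -5.46 -0.0 -5.28 | norm 22.0 7.59
23 ROW -0.0 23.0 -0.0 -5.75 -0.0 -5.47 | norm 23.0 7.94
24 ROW -0.0 24.0 -0.0 -6.05 -0.0 -5.65 | norm 24.0 8.28
```

```bash
python3 - <<'E'
from h import *
s=readout.sense()
p=np.array(s["tcp_pos"]); M=R.from_quat(s["eef_rot"]).as_matrix()
C=HEEL-.0085*a+.004*Z
for d in (1,2,3.5,5,6.5,8,9.5,11,12.5,14,16,18,20,21,22,23,24):
    ph=-np.radians(d); Rr=R.from_rotvec(ph*l).as_matrix(); print(d,end=" "); cmd(C+Rr@(p-C)+.0007*min(1,d/2)*Z,Rr@M)
E
```

```text
1 ROW -0.0 1.0 -0.0 -0.16 -0.0 -0.32 | norm 1.0 0.36
2 ROW -0.0 2.0 -0.0 -0.33 -0.0 -0.63 | norm 2.0 0.71
3.5 ROW -0.0 3.5 -0.0 -0.63 -0.0 -1.05 | norm 3.5 1.23
5 ROW -0.0 5.0 -0.0 -0.94 -0.0 -1.47 | norm 5.0 1.74
6.5 ROW -0.0 6.5 -0.0 -1.26 -0.0 -1.88 | norm 6.5 2.26
8 ROW -0.0 8.0 -0.0 -1.58 -0.0 -2.27 | norm 8.0 2.77
9.5 ROW -0.0 9.5 -0.0 -1.92 -0.0 -2.66 | norm 9.5 3.29
11 ROW -0.0 11.0 -0.0 -2.27 -0.0 -3.05 | norm 11.0 3.8
12.5 ROW -0.0 12.5 -0.0 -2.63 -0.0 -3.42 | norm 12.5 4.31
14 ROW -0.0 14.0 -0.0 -3.0 -0.0 -3.78 | norm 14.0 4.83
16 ROW -0.0 16.0 -0.0 -3.51 -0.0 -4.25 | norm 16.0 5.51
18 ROW -0.0 18.0 -0.0 -4.03 -0.0 -4.7 | norm 18.0 6.19
20 ROW -0.0 20.0 -0.0 -4.57 -0.0 -5.13 | norm 20.0 6.87
21 ROW -0.0 21.0 -0.0 -4.84 -0.0 -5.34 | norm 21.0 7.21
22 ROW -0.0 22.0 -0.0 -5.12 -0.0 -5.54 | norm 22.0 7.54
23 ROW -0.0 23.0 -0.0 -5.4 -0.0 -5.74 | norm 23.0 7.88
24 ROW -0.0 24.0 -0.0 -5.69 -0.0 -5.93 | norm 24.0 8.22
```

Call:
servo_tool(
  increments="0 1 0 -0.16 0 -0.32 1;0 2 0 -0.33 0 -0.63 1;0 3.5 0 -0.63 0 -1.05 1;0 5 0 -0.94 0 -1.47 1;0 6.5 0 -1.26 0 -1.88 1;0 8 0 -1.58 0 -2.27 1;0 9.5 0 -1.92 0 -2.66 1;0 11 0 -2.27 0 -3.05 1;0 12.5 0 -2.63 0 -3.42 1;0 14 0 -3 0 -3.78 1;0 14 0 -3 0 -3.78 1",
)

```text
t: 16.35
tcp_pos: [0.4628, 0.1961, 0.2015]
eef_rot: [0.741, 0.49, 0.383, -0.254]
ft_force: [0.5, 0.4, -1.0]
grip_width: 0.0152
```

```bash
python3 - <<'E'
from h import *
s=log(); print("fa",s["ft_force"]@a)
p=np.array(s["tcp_pos"]); M=R.from_quat(s["eef_rot"]).as_matrix()
print("slant",np.degrees(np.arctan2(M[:,2]@a,-M[2,2])))
c=optics.capture("side"); cv2.imwrite("pics/s10.png",cv2.resize(c["pixels"][120:290,180:420],None,fx=3,fy=3))
C=HEEL-.0085*a+.004*Z
for d in (1.5,3,4.5,6,7.5,9,9.7):
    ph=-np.radians(d); Rr=R.from_rotvec(ph*l).as_matrix(); print(d,end=" "); cmd(C+Rr@(p-C),Rr@M)
E
```

```text
t 16.35 q [-0.287  0.328  2.149  1.234  1.033 -0.774] p [0.4628 0.1961 0.2015] f [ 0.5  0.4 -1. ] w 0.0152
fa 0.5269259098872044
slant 54.6638178941747
1.5 ROW 0.0 1.6 0.0 -0.3 -0.0 -0.45 | norm 1.6 0.54
3 ROW 0.0 3.1 0.0 -0.59 -0.0 -0.87 | norm 3.1 1.06
4.5 ROW 0.0 4.6 0.0 -0.9 -0.0 -1.29 | norm 4.6 1.57
6 ROW 0.0 6.1 0.0 -1.22 -0.0 -1.7 | norm 6.1 2.09
7.5 ROW 0.0 7.6 0.0 -1.54 -0.0 -2.1 | norm 7.6 2.61
9 ROW 0.0 9.1 0.0 -1.88 -0.0 -2.49 | norm 9.1 3.12
9.7 ROW 0.0 9.8 0.0 -2.04 -0.0 -2.67 | norm 9.8 3.36
```

View pics/s10.png

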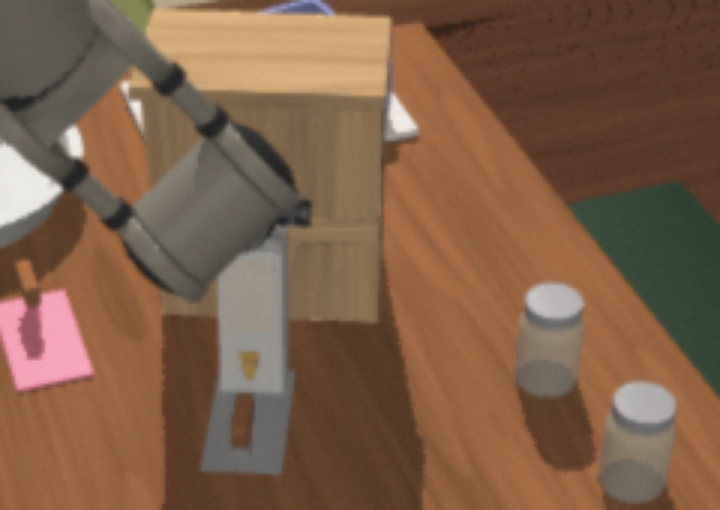

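Call:
servo_tool(
  increments="0 1.5 0 -0.29 0 -0.44 1;0 3 0 -0.57 0 -0.85 1;0 4.5 0 -0.88 0 -1.27 1;0 6 0 -1.2 0 -1.68 1;0 7.2 0 -1.46 0 -2 1;0 8.2 0 -1.68 0 -2.26 1;0 9 0 -1.86 0 -2.47 1;0 9.5 0 -1.97 0 -2.59 1;0 9.8 0 -2.04 0 -2.67 1;0 9.8 0 -2.04 0 -2.67 1",
)

```text
t: 17.4
tcp_pos: [0.4499, 0.1654, 0.2005]
eef_rot: [0.706, 0.466, 0.444, -0.294]
ft_force: [-1.7, -0.8, 2.4]
grip_width: 0.0154
```

```bash
python3 - <<'E'
from h import *
s=log(); print("fa",s["ft_force"]@a)
p=np.array(s["tcp_pos"]); M=R.from_quat(s["eef_rot"]).as_matrix()
print("slant",np.degrees(np.arctan2(M[:,2]@a,-M[2,2])))
c=optics.capture("wrist"); cv2.imwrite("pics/w11.png",c["pixels"])
C=HEEL-.0085*a+.004*Z
for d,dz in ((.3,-.0005),(.5,-.001),(.7,-.0015)):
    ph=-np.radians(d); Rr=R.from_rotvec(ph*l).as_matrix(); print(d,end=" "); cmd(C+Rr@(p-C)+dz*Z,Rr@M)
E
```

```text
t 17.4 q [-0.455  0.418  2.226  1.302  1.206 -1.034] p [0.4499 0.1654 0.2005] f [-1.7 -0.8  2.4] w 0.0154
fa -1.3863533300601043
slant 64.43792282334354
0.3 ROW -0.0 0.3 0.0 -0.1 0.01 -0.07 | norm 0.3 0.13
0.5 ROW -0.0 0.5 0.0 -0.19 0.01 -0.11 | norm 0.5 0.21
0.7 ROW -0.0 0.7 0.0 -0.27 0.01 -0.14 | norm 0.7 0.3
```

View pics/w11.png

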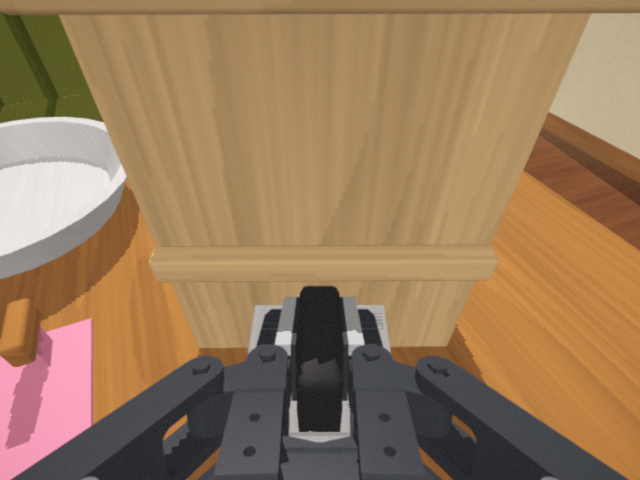

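Call:
servo_tool(
  increments="0 0.3 0 -0.09 0 -0.06 1;0 0.4 0 -0.13 0 -0.09 1;0 0.4 0 -0.13 0 -0.09 1",
)

```text
t: 17.75
tcp_pos: [0.4494, 0.1644, 0.2004]
eef_rot: [0.704, 0.465, 0.448, -0.296]
ft_force: [-2.2, -1.7, 8.4]
grip_width: 0.0157
```

```bash
python3 - <<'E'
from h import *
s=log(); print("fa",s["ft_force"]@a)
c=optics.capture("side"); cv2.imwrite("pics/s12.png",cv2.resize(c["pixels"][150:300,200:380],None,fx=4,fy=4))
E
```

```text
t 17.75 q [-0.461  0.424  2.229  1.304  1.214 -1.046] p [0.4494 0.1644 0.2004] f [-2.2 -1.7  8.4] w 0.0157
fa -2.430281864208059
```

View pics/s12.png

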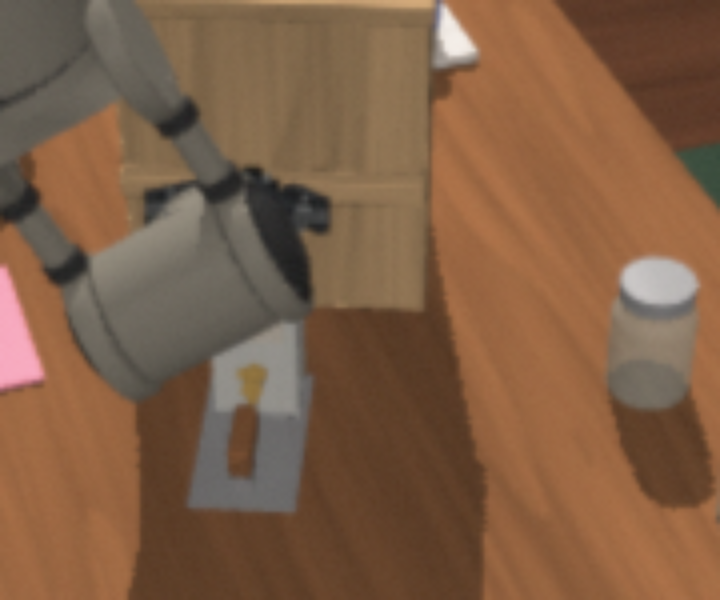

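The tin stands on the blade (front edge around y=415 in the crop, blade behind it), with an 8 N downward push showing solid contact. Opening and retreating.

Call:
servo_tool(
  increments="0 0 0 0 0 0 1.8;0 0 0 0 0 0 3;0 0 0 0 0 0 5;0 0 0 0 0 0 5;0 0 0 0 0 -2 5;0 0 0 0 0 -5 5;0 0 0 0 0 -9 5;0 0 0 0 0 -13 5;0 0 0 0 0 -18 5;0 0 0 0 0 -20 5;0 0 0 0 0 -20 5",
)

```text
t: 18.9
tcp_pos: [0.379, -0.0048, 0.2857]
eef_rot: [0.705, 0.465, 0.448, -0.294]
ft_force: [-0.4, 0.4, -1.0]
grip_width: 0.0503
```

```bash
python3 - <<'E'
from h import *
s=log()
for n in ("wrist","side","top"):
    c=optics.capture(n); im=c["pixels"]; W=cloud(c); z=W[...,2]; D=W-HEEL; pix=im.astype(int); sat=pix.max(-1)-pix.min(-1)
    if n!="top": cv2.imwrite(f"pics/{n}13.png",im if n=="wrist" else cv2.resize(im[150:300,200:380],None,fx=4,fy=4))
    near=(abs(D@l)<.06)&(D@a>-.09)&(D@a<.06)
    for nm,m in (("tintop",near&(abs(z-.174)<.008)),("handle",near&(z>.203)&(z<.218)),("blade",(abs(D@l)<.07)&(D@a<-.06)&(D@a>-.26)&(z<.018)&(z>-.01)&(sat<35)&(pix.max(-1)>60))):
        if m.sum()>30:
            r=cv2.minAreaRect(np.c_[(D@a)[m],(D@l)[m]].astype(np.float32)); print(n,nm,m.sum(),np.round(r[0],4),np.round(r[1],4),round(r[2],1),"z",np.median(z[m]).round(4))
            if nm=="tintop":
                P=W[m];k=np.linalg.lstsq(np.c_[(D@a)[m],(D@l)[m],np.ones(m.sum())],z[m],rcond=None)[0];print("slope",k)
            if nm=="blade": print("rear edge",np.percentile((D@a)[m],[0.5,1,2]),"lat",np.percentile((D@l)[m],[1,99]))
E
```

```text
t 18.9 q [-0.958  0.252  2.098  0.881  1.609 -0.922] p [ 0.379  -0.0048  0.2857] f [-0.4  0.4 -1. ] w 0.0503
wrist tintop 2714 [-0.0294 -0.0008] [0.0628 0.0649] 0.1 z 0.1742
slope [ 0.03028696 -0.00084574  0.17485129]
wrist handle 662 [-0.0389 -0.0006] [0.0154 0.043 ] 89.2 z 0.2099
wrist blade 5027 [-0.1096  0.0129] [0.0991 0.1056] 0.0 z 0.0043
rear edge [-0.1574944  -0.15648802 -0.15525226] lat [-0.03912698  0.03942867]
side tintop 213 [-0.0311 -0.0026] [0.0665 0.0645] 0.8 z 0.1736
slope [-0.01319405  0.00377812  0.17317688]
side handle 60 [-0.0409 -0.0023] [0.0165 0.0446] 88.5 z 0.209
side blade 512 [-0.1126 -0.0006] [0.0824 0.1054] 89.6 z 0.0037
rear edge [-0.16294341 -0.16205688 -0.16055715] lat [-0.04140035  0.03971979]
top tintop 678 [-0.0282 -0.0007] [0.0647 0.0618] 90.0 z 0.1738
slope [ 0.00552614 -0.00394843  0.1740176 ]
top handle 166 [-0.0367 -0.0008] [0.0159 0.0438] 89.9 z 0.2096
top blade 1043 [-0.159   0.0089] [0.2004 0.1154] 5.4 z 0.0038
rear edge [-0.19267064 -0.1580985  -0.15727145] lat [-0.03989322  0.03890072]
```

View pics/wrist13.png

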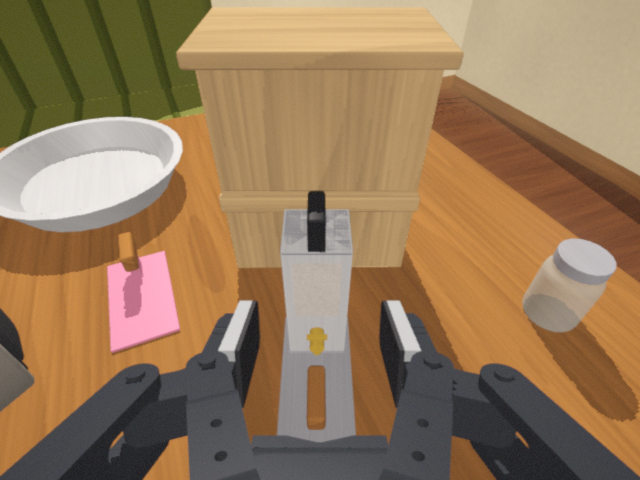

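View pics/side13.png

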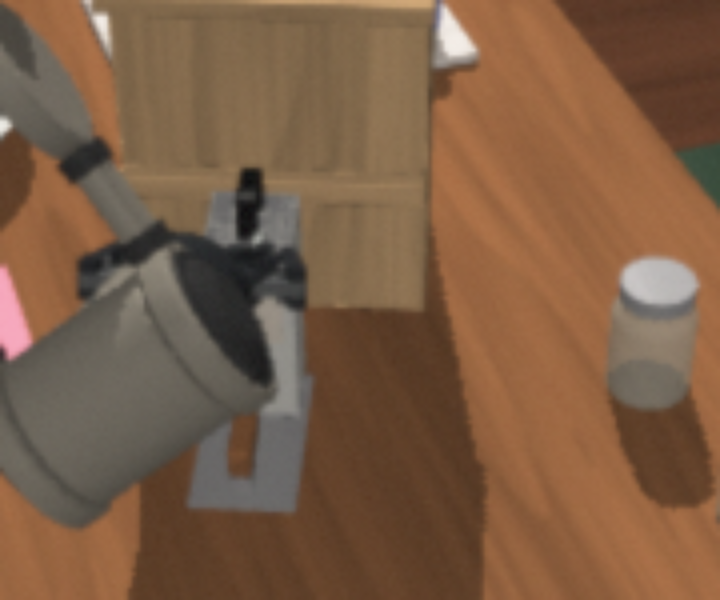

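```bash
python3 - <<'E'
from h import *
log(); print(job.finish_job())
E
```

```text
t 19.05 q [-0.952  0.254  2.102  0.882  1.607 -0.922] p [ 0.3785 -0.0016  0.2849] f [-0.3 -1.6 -0.4] w 0.0496
the job is handed in; nothing more can be done
None
```

I tipped the tin back by its handle until it leaned on the rail, slid the steel-grey blade under it, let the tin down onto the blade and let go of everything. The job was handed in at about 19 s, and it reported no verdict.

- **Lean:** I tipped the tin about its rear bottom edge until it pressed the rail. After letting go it leaned by itself at about 24°.
- **Blade:** It went in straight and stopped with about 5 N against the underside, its tip about 8 mm short of the tin's rear bottom edge. At that angle the 4 mm plate cannot go further.
- **Letting down:** I turned the tin about the blade's tip so the blade was not dragged out, and pressed lightly until it sat firmly, then released.

My last checks from the three cameras:

| Check | Measured | Required |
|---|---|---|
| Tin height | top at 174 mm, 170 mm tin plus 4 mm blade | on the blade |
| Tin tilt | 1.7° or less | below 7.5° |
| Blade tip in the tin's frame (x) | about 20 mm, from the blade's rear edge | 12 to 45 mm |
| Sideways offset of the blade | within about 1–2 mm | within 20 mm |
| Blade against the cupboard | about 0 to 1° | within 17° |
| Gripper | open, 20 cm clear of the tin | touching nothing |

- **Disagreements:** The cameras differed by about 5 mm on the blade's rear edge, which still leaves the tip in range on every reading. Two fits were spoiled by stray pixels: an early one of the tin's tilt, which I redid from its profile, and the last top-view fit of the blade.
- **Not measured:** I did not measure the jars and cup again. The arm stayed well clear of them, and the jars visible in the later pictures looked undisturbed.

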